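# Close the draw latch of the clamping jig on an offcut

## Task

Clamp the small wooden offcut in the plywood jig with the draw latch: gently bring the latch's wire loop over the keeper on the sliding jaw and pull it back by its tab until its cross bar sits under the keeper's lip, let it go, then press the lever down past centre until it lies flat and the jaw squeezes the offcut. Never force the loop against the keeper or push hard on the lever, and leave the other things on the bench where they are.

Things in the scene. Friction and masses are not known exactly. Their poses are not given: they have to be found in the camera images.
- jig: Clamping jig, fixed to the bench: plywood board 195 x 110 x 16 mm, x = -100 to +95 mm. Origin on the bench top below the upright face of the fixed jaw; x along the jig from latch to sliding jaw, y across, z up (mm given elsewhere are in this frame). Fixed jaw: wooden block x = -95 to 0, top z = 38, carrying the latch. Low guides at y = +-44 mm, top z = 24, x = 2 to 87.
- lever_pivot (a point): Middle of the lever's pivot axis (along jig y), at x = -22, z = 50 mm in the jig. The loop's pivot rides on the lever, 18 mm from here: with joint lever_angle = f it is at x = -22 - 18 cos(f - 0.25), z = 50 + 18 sin(f - 0.25) mm, so dead centre is at about f = 0.25 rad.
- lever_angle (a joint): Lever angle, rad: 0 = flat (handle toward jig -x, on its stop), pi/2 = upright, up to 2.5 = leaning toward the sliding jaw; starts at 2.0 to 2.3. Stiff hinge (0.08 N m), stays where left. Under the clamping load it takes about 4 to 8 N at the handle's end from about 1.5 to 0.3 rad; past dead centre the load pulls it down.
- lever: Steel lever handle: plate 36 mm wide (y), 4 mm thick, ending 76 mm from the pivot axis in a rolled edge; when flat its upper face is 10 mm above the axis (z = 60 mm). Origin on the pivot axis; axes as the jig's when flat, turning about y. Move it by pushing the upper face near its end: from the sliding-jaw side while it leans over, later from above.
- handle_press (a point): Point on the upper face of the lever handle, 60 mm from the pivot axis: where to push.
- loop: Steel wire loop: two 6 mm arms 46 mm apart, cross bar of 8 mm diameter 106.5 mm from the loop's pivot, and beyond the bar a flat pull tab in line with the loop, 14 mm wide (y), 6 mm thick, 50 mm long, dark end. Origin on its pivot axis, x along the loop toward bar and tab; turns with it.
- loop_bar (a point): Middle of the loop's cross bar (on its axis). The loop starts raised, pointing 1.2 to 1.95 rad above jig +x. Its hinge is stiff (0.04 N m): it stays where it is left and, unless the bar is under the lip, swings up with the lever when that is pressed. Dragging the loop along its length also turns the lever (about 5 to 8 N); the bar touching the post is felt as a steep rise on top.
- loop_tab (a point): Middle of the tab's gripping zone, 37 mm beyond the bar's axis. Grip across the 14 mm width (jig y) from above, at any angle of the loop. When hooked the tab is nearly level (end dipping slightly), at about z = 37 to 44 mm, over free space beyond the jaw; gripped nearer the bar, wide fingers would run into the jaw before the bar is seated.
- jaw: Sliding jaw with keeper; slides stiffly along jig x (27 N friction; the loop must not be pulled that hard by hand). Axes as the jig's; origin at the jig's origin when fully open, moving to jig -x as it closes (starts 2.5 to 6 mm closed). Own frame, mm: block x 64 to 87, y +-35, top z 40, steel foot y +-15 at the same height on to x 92; keeper post x 72 to 78, y +-15, to z 57; lip on the post to x 83, z 53 to 57, pointing away from the latch.
- keeper_seat (a point): Where the bar's axis lies when seated: x = 82, z = 46.5 mm in the jaw's frame (z 44 to 49 possible). The bar comes down behind the lip (axis at x = 87 to 92 mm of the jaw) onto the steel foot (z 40), then goes back toward the latch under the lip until it touches the post.
- jaw_pad: Rubber pressing pad 8 x 60 x 16 mm on springs (15 N per mm) at the front of the sliding jaw, z = 18 to 34 mm; its origin and frame coincide with the jaw's while it is unloaded. 4 to 7.5 mm of gap to close at the start.
- offcut: Pine offcut to be clamped, 38 (jig x) x 75 x 19 mm, lying on the jig's board between fixed jaw and pad; origin at the centre of its underside. It is already in place.
- battery_pack: Bystander: black tool battery, 71 x 76 x 56 mm. Origin at the centre of its underside.
- tape_measure: Bystander: yellow tape measure, 39 x 82 x 66 mm. Origin at the centre of its underside.
- offcut_big: Bystander: larger wooden offcut, 62 x 110 x 38 mm, beside the jig, not to be clamped. Origin at the centre of its underside.
Mind the look-alikes: they are no part of the job. What is meant by the offcut is not grey, and is the larger of those in its own colour.

How it is judged:
On the way:
1. the cross bar is seated under the keeper's lip against the post, the fingers have let go of the loop, and the lever is not yet pressed (above 0.5 rad) (x of loop_bar in the frame of keeper_seat between -0.003 and 0.0025 m and z of loop_bar in the frame of keeper_seat between -0.0045 and 0.004 m and value of joint lever_angle above 0.5 rad and contact force between the fingers and loop below 0.2 N), for 0.2 s.
At the end, for the whole second after the job is handed in: The lever is flat (below 0.07 rad), the loop's cross bar is under the lip against the keeper post (within 2.5 mm along the jig of its seat), and the offcut lies flat and straight (within 0.08 rad), at rest, squeezed by the pad with more than 20 N (value of joint lever_angle below 0.07 rad and contact force between jaw_pad and offcut above 20 N and angle between offcut's own z axis and vertical below 0.08 rad and angle between the x axis of offcut and the x axis of jig, either way round below 0.08 rad and linear speed of offcut below 0.01 m/s and x of loop_bar in the frame of keeper_seat between -0.003 and 0.0025 m and z of loop_bar in the frame of keeper_seat between -0.0045 and 0.004 m); the robot touches nothing.
It fails at once if the loop is forced against the keeper or the jaw with more than 24 N while the fingers hold or touch it (contact force between loop and jaw above 24 N and contact force between the fingers and loop above 0.5 N).
It fails at once if the fingers push the lever with more than 30 N (gripping the loop does not count) (contact force between the fingers and lever above 30 N and contact force between the fingers and loop below 0.5 N).
It fails at once if a bystander is moved by more than 30 mm (distance of any of battery_pack, tape_measure, offcut_big from where it was at the start of the episode above 0.03 m).
It also fails if it takes over 67 s, if anything falls off the work surface, if the arm or the gripper's body presses on something with over 40 N, if the wrist force passes 120 N, or if a joint passes its speed limit or range.

## Robot

A 6-joint arm with a two-finger parallel gripper is mounted at the origin on the work surface; the furniture and walls round the work are solid. World frame = base frame: x ahead of the robot, y to its left, z up, the work surface at z = 0. Lengths are in m, angles in rad, forces in N, time in s.
With the tool pointing down it reaches from about 0.25 to 0.775 m from the base axis. Payload 4 kg.
Tool frame: the origin (TCP) lies midway between the tips of the shut fingers; the grasp point (between the pads) lies env.pinch_z behind it (env.pinch_z is the distance from the TCP to the grasp point, in m); z points along the fingers, y is the line along which they close (so a half turn about z gives the same grasp; the last joint's range is limited). The gripper opens to 85 mm and grips with 20 to 120 N. Pads are 22 mm wide; open, the fingers measure 114 mm over their backs; the gripper's body (76 mm by 85 mm) begins 54 mm behind the grasp point. The pads swing forward as they close: fully open they stand 13 mm farther back than shut.
Start: joints at [-1.353, 0.087, 1.371, -0, 1.684, -0.103], TCP at [0.173, -0.522, 0.207] pointing down, gripper open.
Joint ranges: [-3.1, 3.1], [-0.76, 2.03], [0.27, 2.55], [-1.08, 4.22], [0.17, 2.65], [-2.57, 2.57]. Speed limits (rad/s): [2.79, 2.79, 3.14, 3.14, 3.14, 3.14].

## Interface

Orientations are given as a unit quaternion [x, y, z, w].
In Python, from bench import env gives the robot as it stands.
- The arm moves only by the tool apply_moves, never from a script. Its argument "deltas" is a list that holds one entry, the list of rows, each a list of 7 numbers: the closure, from 0 (fully open) to 1 (shut), then the shift along the tool's x, y, z in mm, then the turn, a rotation vector about the tool's x, y, z in degrees. A call has 1 to 8 rows; each row shifts and turns the commanded pose from where the row before left it, along the tool's axes as they then stand; what a row does not reach is not made up. A row lasts 1/12 s, in which the tool goes at most 41.7 mm and 7.16 degrees, less where a joint would pass 70% of its speed; a pose out of reach is approached as far as the arm can. A call with a gripper value outside its range is refused whole. The fingers move at their own pace and stop on an object; "force" is the grip in N (left out, the last holds). Time passes only in rows, so rows that do not move let the fingers close. It gives the time, the measured TCP pose, the force, the opening and the grip force at its end, in the units of the state.
- env.observe(): the state, without advancing time (a new reading comes with each control period).
- env.grab_frame(name): name is "side" or "top" or "wrist"; returns a dict with "color" (420x560x3 uint8, blue, green, red), "range_z" (420x560 float32, m along the optical axis (not along the pixel's ray), 0 where there is no reading), "camera_matrix" (3x3 intrinsics, pixels), "camera_from_world" (4x4, takes a point from world to camera coordinates). Camera axes: x right, y down, z forward; pixel columns grow to the right and rows downward; lengths in m; the calibration is good to about 2 mm. A picture is of the moment at which its call begins.
- env.finish_job(): hands the job in; it is judged then, once.
The state is a dict: "t": time; "joints": joint angles; "joint_velocities": joint speeds; "effort": joint torques, N m; "position": TCP position; "tool_rot": TCP orientation; "force": force on the tool from outside, world axes, zero at the start; "moment": the same for the moment, N m; "width": opening from 0.0 (shut) to 1.0 (fully open); "finger_force": force on a finger pad.
Only numpy, scipy, OpenCV 4.12 (cv2) and the standard library are available. Lean on these libraries where they do the work, as an engineer would, in place of code of your own. Each camera call takes 0.05 s, during which the arm holds its last target. There are 200 camera calls.

## Working session

There is one attempt and no reset: what is moved stays moved. The work goes in short steps, Python scripts to look and compute and a tool call to move; the robot and the scene stay as the last step left them, time stands still between calls to the robot, and variables do not carry over. Pictures are saved under pics/ and viewed, at most 10 in all, crops included, and the job is handed in when it is done.

Besides the shell and the picture viewer there is one more tool, called after "Call:" as a command line: name --argument value ..., lists and objects as JSON in quotes. apply_moves: Moves the arm, as the interface text tells. Its arguments: {"type":"object","properties":{"deltas":{"type":"array"},"force":{"type":"number"}},"required":["deltas"]}

```bash
mkdir -p pics; cat > h.py <<'E'
import numpy as np, cv2
from bench import env
from scipy.spatial.transform import Rotation as R
def cloud(f):
    K=f["camera_matrix"];T=np.linalg.inv(f["camera_from_world"]);z=f["range_z"]
    v,u=np.mgrid[:z.shape[0],:z.shape[1]]
    p=np.stack([(u-K[0,2])/K[0,0]*z,(v-K[1,2])/K[1,1]*z,z],-1)
    return p@T[:3,:3].T+T[:3,3]
def st():
    s=env.observe();print({k:np.round(s[k],4).tolist() for k in("t","position","tool_rot","force","width","finger_force","joints")})
    return s
E
python3 - <<'E'
from h import *
st();print(env.pinch_z)
for n in("side","top"):
    f=env.grab_frame(n);cv2.imwrite(f"pics/{n}0.png",f["color"]);np.savez(f"{n}0.npz",**f)
    T=np.linalg.inv(f["camera_from_world"]);print(n,T.round(3).tolist(),f["camera_matrix"].round(1).tolist(),(f["range_z"]==0).mean())
E
```

```text
{'t': 0.0, 'position': [0.1733, -0.5214, 0.2053], 'tool_rot': [0.9872, 0.1597, -0.0001, -0.0011], 'force': [-0.0216, 0.5844, -0.0783], 'width': 0.999, 'finger_force': 0.0, 'joints': [-1.3531, 0.088, 1.3723, 0.0, 1.6835, -0.1031]}
0.0187
side [[-0.963, 0.237, -0.126, 0.618], [0.268, 0.844, -0.465, 0.508], [-0.004, -0.481, -0.877, 0.982], [0.0, 0.0, 0.0, 1.0]] [[421.9, 0.0, 283.8], [0.0, 421.9, 209.4], [0.0, 0.0, 1.0]] 0.004145408163265306
top [[0.02, -0.997, 0.079, 0.415], [-1.0, -0.02, 0.003, 0.019], [-0.002, -0.079, -0.997, 1.352], [0.0, 0.0, 0.0, 1.0]] [[526.8, 0.0, 278.2], [0.0, 526.8, 212.2], [0.0, 0.0, 1.0]] 0.0038010204081632653
```

View pics/side0.png

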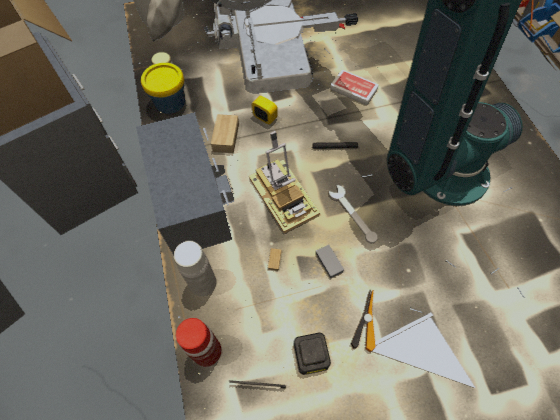

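View pics/top0.png

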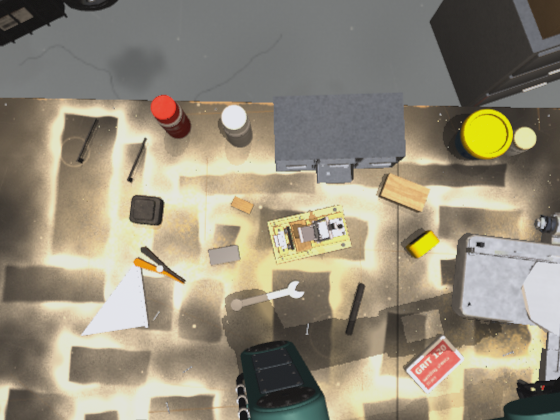

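The side view shows the jig at about (285,195), with the loop standing up at its latch end (tab near (274,140)). In the top view the jig is at (310,234) with the latch end to the right. The battery is at (146,210), the tape measure at (424,244) and the big offcut at (404,192).

```bash
python3 - <<'E'
from h import *
fs=np.load("side0.npz");ft=np.load("top0.npz")
a=cv2.resize(fs["color"][125:235,235:335],None,fx=4,fy=4,interpolation=cv2.INTER_CUBIC)
b=cv2.resize(ft["color"][195:275,258:358],None,fx=4,fy=4,interpolation=cv2.INTER_CUBIC)
c=np.zeros((440,800,3),np.uint8);c[:,:400]=a;c[:320,400:]=b;cv2.imwrite("pics/crop0.png",c)
P=cloud(ft)
m=np.zeros(P.shape[:2],bool);m[195:275,258:358]=1
q=P[m];print(np.histogram(q[:,2]*1000,bins=np.arange(-10,180,4)))
hsv=cv2.cvtColor(ft["color"],cv2.COLOR_BGR2HSV)
bm=(m&(P[...,2]>0.010)&(P[...,2]<0.07)).astype(np.uint8)
n,l,s,_=cv2.connectedComponentsWithStats(bm);k=1+s[1:,4].argmax()
pts=P[l==k];r=cv2.minAreaRect((pts[:,:2]*1000).astype(np.float32));print(r,s[k]);print(cv2.boxPoints(r))
E
```

```text
(array([  25,  566, 2278, 1606,  175,  167,  574,  429,  147,   80,  117,
        407,  565,  224,   17,   24,   47,   43,   19,   32,   53,   28,
         17,   15,   15,   16,   16,   17,   15,   33,   30,    9,    2,
          0,    6,    1,    4,    4,    4,    2,    1,    3,    1,    5,
          1,   17,   40]), array([-10,  -6,  -2,   2,   6,  10,  14,  18,  22,  26,  30,  34,  38,
        42,  46,  50,  54,  58,  62,  66,  70,  74,  78,  82,  86,  90,
        94,  98, 102, 106, 110, 114, 118, 122, 126, 130, 134, 138, 142,
       146, 150, 154, 158, 162, 166, 170, 174, 178]))
((467.6370849609375, -55.47863006591797), (112.34217071533203, 195.51321411132812), 13.973033905029297) [ 267  205   85   59 2891]
[[ 389.52332    25.821945]
 [ 436.73297  -163.90591 ]
 [ 545.75085  -136.7792  ]
 [ 498.5412     52.948654]]
```

View pics/crop0.png

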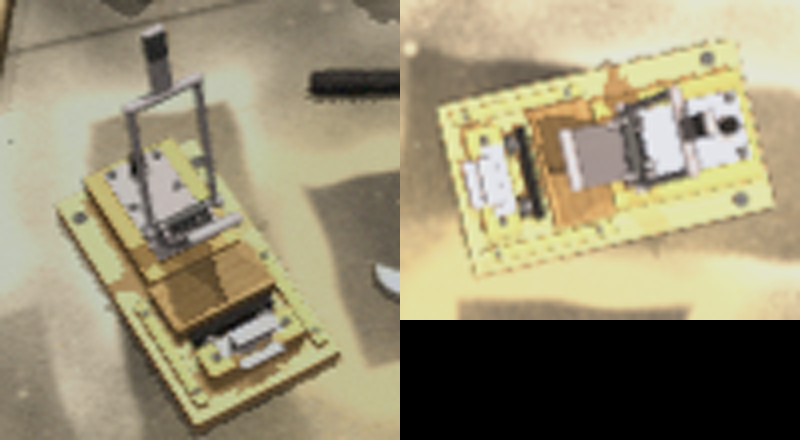

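The board measures 195 x 112 mm, matching the size given. The jig's x axis runs toward world +y, with the lever leaning toward the sliding jaw and the loop standing nearly upright. Next I measure the parts in the jig frame.

```bash
cat >> h.py <<'E'
yaw=np.deg2rad(90+13.97);O=np.array([.4670,-.0531,0])
J=np.array([[np.cos(yaw),-np.sin(yaw),0],[np.sin(yaw),np.cos(yaw),0],[0,0,1]])  # columns: jig axes in world
def tojig(P): return (P-O)@J*1000
E
python3 - <<'E'
from h import *
for n in("side","top"):
    f=np.load(n+"0.npz");q=tojig(cloud(f));
    b=(abs(q[...,0]+2)<110)&(abs(q[...,1])<60)
    hi=b&(q[...,2]>64)
    Q=q[hi];o=Q[:,2].argsort();c=f["color"][hi]
    print(n,len(Q))
    for i in o[::max(1,len(o)//45)]:print(Q[i].round(0).astype(int).tolist(),c[i].tolist(),end=' ')
    k=b&(q[...,0]>50)&(q[...,2]>52)&(abs(q[...,1])<25)
    print("\nkeeper top",k.sum(),np.percentile(q[k],[2,50,98],axis=0).round(1).tolist())
    k=b&(abs(q[...,2]-16)<4); print("board",np.percentile(q[k],[1,50,99],axis=0).round(1).tolist())
E
```

```text
side 442
[-4, -19, 64] [61, 61, 68] [-12, 9, 66] [55, 58, 60] [-12, -6, 68] [66, 67, 69] [-11, 20, 68] [83, 94, 103] [-14, -5, 69] [99, 103, 106] [-13, -11, 70] [96, 100, 104] [-15, -10, 71] [103, 110, 113] [-12, 21, 72] [88, 94, 96] [-15, -24, 73] [98, 97, 100] [-6, 15, 74] [149, 152, 162] [-14, -22, 77] [121, 125, 131] [10, -18, 84] [69, 71, 74] [-19, 25, 90] [107, 132, 132] [-18, 22, 95] [87, 94, 97] [-20, -26, 100] [128, 132, 137] [29, 6, 105] [105, 142, 145] [30, -12, 106] [73, 91, 105] [24, -19, 108] [75, 78, 83] [25, 11, 109] [185, 188, 194] [26, -6, 110] [196, 194, 191] [27, 1, 111] [185, 188, 191] [26, -15, 112] [173, 178, 185] [-23, -21, 115] [122, 127, 133] [-24, -26, 121] [69, 71, 76] [-27, 21, 128] [83, 91, 98] [-24, 19, 136] [75, 84, 90] [-28, -23, 140] [84, 85, 88] [-28, -26, 145] [82, 86, 94] [-29, 22, 153] [81, 81, 87] [-32, 21, 158] [91, 97, 99] [-33, -25, 163] [82, 88, 94] [-33, -22, 170] [83, 87, 94] [-41, -15, 172] [157, 171, 171] [-41, 20, 172] [161, 175, 185] [-36, 9, 173] [167, 169, 179] [-39, 9, 174] [140, 153, 163] [-33, -11, 174] [140, 146, 152] [-35, -21, 
[... 1344 characters left out ...]
124, 118, 117] [83, 33, 1352] [41, 44, 46] [83, 33, 1352] [122, 123, 120] [83, 33, 1352] [100, 101, 99] [83, 33, 1352] [120, 121, 119] [83, 33, 1352] [48, 52, 55] [83, 33, 1352] [175, 229, 228] [83, 33, 1352] [151, 225, 228] [83, 33, 1352] [121, 188, 207] [83, 33, 1352] [199, 193, 191] [83, 33, 1352] [142, 185, 208] [83, 33, 1352] [209, 228, 227] [83, 33, 1352] [52, 62, 68] [83, 33, 1352] [166, 199, 218] [83, 33, 1352] [110, 129, 143] [83, 33, 1352] [147, 176, 195] [83, 33, 1352] [137, 173, 195] [83, 33, 1352] [47, 50, 53] [83, 33, 1352] [42, 47, 40] 
keeper top 52 [[67.4, -12.8, 53.2], [72.6, 2.4, 58.7], [77.5, 15.7, 62.4]]
board [[-98.9, -53.4, 12.3], [-3.3, 2.7, 16.8], [94.6, 55.7, 19.9]]
```

The loop bar is at jig (-36, 172), so the loop angle is about 1.76 rad. The lever is at about 2.13 rad and the jaw about 5 mm closed. I raise the arm and turn the tool so that tool x lies along jig +x.

Call:
apply_moves --deltas '[[[0,0,0,-25,0,0,-7.1],[0,0,0,-25,0,0,-7.1],[0,0,0,-25,0,0,-7.1],[0,0,0,-25,0,0,-7.1],[0,0,0,-25,0,0,-7.1],[0,0,0,-25,0,0,-7.1],[0,0,0,-25,0,0,-7.1],[0,0,0,-15,0,0,-7.1]]]' --force 20

```text
t: 0.77
position: [0.1734, -0.522, 0.3992]
tool_rot: [0.791, 0.612, -0.001, 0.001]
force: [0.1, 0.6, 0.6]
width: 0.998
finger_force: 0.0
```

```bash
cat >> h.py <<'E'
def plan(p_jig,f_pinch=False,R_goal=None):
    """delta to bring TCP to jig point (mm), in tool axes mm, and rotvec deg for tool orientation R_goal (jig frame)"""
    s=env.observe();Rt=R.from_quat(s["tool_rot"]).as_matrix();Rj=J.T@Rt
    if R_goal is None:R_goal=np.diag([1,-1,-1.])
    print("now jig",tojig(s["position"]).round(1),"F",(J.T@s["force"]).round(1),"w",round(s["width"],3),"ff",round(s["finger_force"],1),"t",round(s["t"],2))
    print("tool pitch x-axis",Rj[:,0].round(3),"y",Rj[:,1].round(3))
    print("shift tool",(Rj.T@(np.array(p_jig)-tojig(s["position"]))).round(1),"turn",np.rad2deg(R.from_matrix(Rj.T@R_goal).as_rotvec()).round(2))
E
python3 - <<'E'
from h import *
f=np.load("side0.npz");P=cloud(f).reshape(-1,3);m=(P[:,1]<-.15)&(P[:,1]>-.7)&(P[:,0]>.1)&(P[:,0]<.7)
print("max z",P[m][:,2].max(), P[m][P[m][:,2].argsort()[-400::100]].round(2).tolist())
st();plan([0,0,330])
f=env.grab_frame("wrist");T=np.linalg.inv(f["camera_from_world"]);s=env.observe()
Rt=R.from_quat(s["tool_rot"]).as_matrix();print((Rt.T@(T[:3,3]-s["position"])).round(3),(Rt.T@T[:3,:3]).round(3).tolist(),f["camera_matrix"].round(0).tolist())
E
```

```text
max z 0.2058165101037427 [[0.49, -0.65, 0.17], [0.67, -0.66, 0.18], [0.68, -0.69, 0.18], [0.63, -0.66, 0.19]]
{'t': 0.7667, 'position': [0.1734, -0.522, 0.3992], 'tool_rot': [0.7905, 0.6124, -0.0007, 0.0014], 'force': [0.0663, 0.5507, 0.6049], 'width': 0.9977, 'finger_force': 0.0, 'joints': [-1.3531, 0.1322, 0.9389, -0.0, 2.0675, -1.1006]}
now jig [-384.2  398.1  399.2] F [ 0.5 -0.2  0.6] w 0.998 ff 0.0 t 0.77
tool pitch x-axis [ 0.879 -0.476 -0.003] y [-0.476 -0.879  0.001]
shift tool [527.6 167.   68. ] turn [  0.04   0.17 -28.44]
[ 0.08   0.001 -0.165] [[-0.003, -0.951, -0.309], [1.0, -0.002, -0.003], [0.002, -0.309, 0.951]] [[304.0, 0.0, 283.0], [0.0, 304.0, 210.0], [0.0, 0.0, 1.0]]
```

Call:
apply_moves --deltas '[[[0,0,0,0,0,0,-7.1],[0,0,0,0,0,0,-7.1],[0,0,0,0,0,0,-7.1],[0,0,0,0,0,0,-7.1],[0,28,25,9,0,0,0],[0,28,25,9,0,0,0],[0,28,25,9,0,0,0],[0,28,25,9,0,0,0]]]'

```text
t: 1.48
position: [0.2446, -0.388, 0.3584]
tool_rot: [0.62, 0.785, 0.001, -0.001]
force: [1.0, -1.3, 1.5]
width: 1.002
finger_force: 0.0
```

Call:
apply_moves --deltas '[[[0,28,25,9,0,0,0],[0,28,25,9,0,0,0],[0,28,25,9,0,0,0],[0,28,25,9,0,0,0],[0,28,25,9,0,0,0],[0,28,25,9,0,0,0],[0,28,25,9,0,0,0],[0,28,25,9,0,0,0]]]'

```text
t: 2.15
position: [0.3861, -0.1229, 0.2868]
tool_rot: [0.62, 0.785, -0.0, -0.001]
force: [0.4, -0.4, -0.4]
width: 0.998
finger_force: 0.0
```

Call:
apply_moves --deltas '[[[0,28,25,9,0,0,0],[0,28,25,9,0,0,0],[0,28,25,9,0,0,0],[0,24,21,9,0,0,0],[0,0,0,0,0,0,0]]]'

```text
t: 2.57
position: [0.454, 0.0075, 0.2483]
tool_rot: [0.617, 0.787, -0.0, -0.003]
force: [0.1, -0.7, -0.7]
width: 1.001
finger_force: 0.0
```

```bash
python3 - <<'E'
from h import *
plan([60,0,250])
f=env.grab_frame("wrist");np.savez("w1.npz",**f);cv2.imwrite("pics/w1.png",f["color"])
E
```

```text
now jig [ 62.   -2.  248.3] F [-0.6  0.1 -0.7] w 1.001 ff 0.0 t 2.57
tool pitch x-axis [ 1.    -0.002  0.005] y [-0.002 -1.    -0.005]
shift tool [-2.  -2.  -1.7] turn [-0.28 -0.27 -0.12]
```

View pics/w1.png

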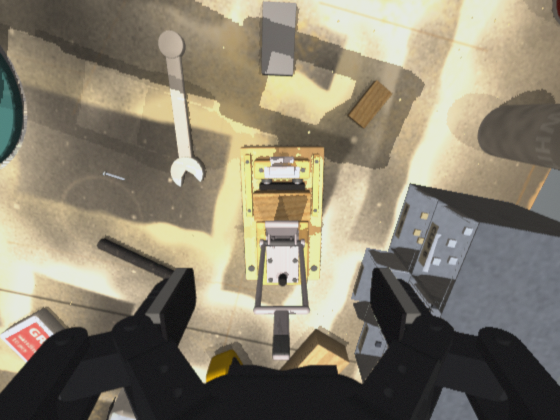

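The wrist view shows the jig at columns 243–325 and rows 148–285. The keeper is near (283,165), the loop bar near (282,310) and the tab end near (281,350). I measure all of these from the wrist depth.

```bash
python3 - <<'E'
from h import *
f=np.load("w1.npz");q=tojig(cloud(f));z=q[...,2];ok=f["range_z"]>0
b=ok&(abs(q[...,0]+2)<112)&(abs(q[...,1])<64)
for nm,m in dict(board=b&(z>11)&(z<45)).items():
    r=cv2.minAreaRect(q[m][:,:2].astype(np.float32));print(nm,r)
k=b&(abs(z-16)<3);print("boardpts",np.percentile(q[k],[.5,50,99.5],axis=0).round(1).tolist())
k=b&(q[...,0]>55)&(z>51);print("keeper",k.sum(),np.percentile(q[k],[1,50,99],axis=0).round(1).tolist())
k=b&(q[...,0]>50)&(z>36)&(z<46);print("jaw top",k.sum(),np.percentile(q[k],[1,50,99],axis=0).round(1).tolist())
k=b&(q[...,0]>5)&(z>95)&(z<125);print("lever end",k.sum(),np.percentile(q[k],[1,50,99],axis=0).round(1).tolist())
for lo in range(70,235,8):
    k=b&(z>lo)&(z<lo+8)&(q[...,0]<0)
    if k.sum():print(lo,k.sum(),np.percentile(q[k],[2,50,98],axis=0).round(1).tolist())
k=b&(q[...,0]>-5)&(z>68)&(z<115)&(abs(q[...,1])<16);c=np.polyfit(q[k][:,0],z[k],1);print("lever line",c,np.arctan(c[0]))
E
```

```text
board ((0.0295562744140625, -0.3698158264160156), (194.0317840576172, 110.1554946899414), 0.26157665252685547)
boardpts [[-95.7, -55.1, 13.4], [15.0, -4.6, 15.6], [96.5, 54.2, 18.0]]
keeper 34486 [[55.9, -63.5, 288.8], [72.9, 4.6, 350.7], [81.2, 63.2, 368.2]]
jaw top 866 [[61.9, -34.4, 37.6], [76.0, -0.8, 39.7], [88.2, 34.0, 41.7]]
lever end 317 [[14.1, -17.3, 95.4], [25.6, -0.1, 109.1], [29.5, 17.1, 111.4]]
70 206 [[-17.3, -27.9, 70.1], [-13.8, -3.3, 71.2], [-5.3, 26.2, 77.4]]
78 41 [[-17.5, -26.1, 78.3], [-15.7, -21.2, 81.9], [-14.2, 24.5, 85.6]]
86 44 [[-19.5, -25.7, 86.2], [-17.4, -20.9, 90.6], [-16.0, 25.0, 93.8]]
94 46 [[-22.0, -25.4, 94.7], [-19.1, 19.6, 98.9], [-17.4, 24.7, 101.6]]
102 47 [[-22.2, -26.1, 102.2], [-20.9, -21.3, 106.2], [-19.4, 25.0, 109.6]]
110 49 [[-24.3, -25.5, 110.1], [-22.5, 19.9, 114.3], [-20.9, 24.7, 117.7]]
118 65 [[-26.3, -26.1, 118.5], [-24.5, -20.6, 122.2], [-22.4, 24.9, 125.9]]
126 52 [[-27.9, -25.8, 126.4], [-25.9, 19.9, 130.5], [-24.6, 25.2, 133.8]]
134 67 [[-29.5, -26.3, 134.4], [-27.5, 19.5, 138.6], [-26.3, 24.9, 141.9]]
142 66 [[-31.4, -25.6, 142.5], [-29.2, -20.7, 146.2], [-27.6, 25.1, 149.8]]
150 71 [[-33.4, -26.2, 150.3], [-30.9, 19.5, 154.1], [-29.1, 25.0, 157.5]]
158 76 [[-34.6, -25.8, 158.4], [-32.5, 19.7, 162.0], [-31.0, 24.9, 165.4]]
166 261 [[-38.1, -26.3, 166.4], [-33.6, -0.5, 172.2], [-32.3, 24.8, 173.9]]
174 298 [[-39.1, -24.7, 174.0], [-35.7, -0.6, 175.0], [-33.2, 23.7, 181.3]]
182 113 [[-38.6, -7.0, 182.3], [-37.1, -0.7, 186.0], [-35.3, 5.7, 189.6]]
190 118 [[-40.8, -6.9, 190.4], [-38.8, 0.1, 193.7], [-37.2, 6.3, 197.7]]
198 125 [[-41.4, -7.2, 198.2], [-39.9, -0.8, 202.2], [-38.9, 6.0, 205.9]]
206 156 [[-43.8, -7.5, 206.2], [-41.5, -0.5, 210.1], [-39.6, 6.4, 213.8]]
214 196 [[-48.1, -7.4, 214.3], [-43.7, -0.9, 218.5], [-41.7, 6.4, 220.8]]
lever line [ 1.3346776  74.66965273] 0.9277788433337747
```

The measurements agree with each other: loop angle 1.78 rad, lever 2.2 rad, jaw about 5 mm closed. I will shut the fingers, go behind the tab and nudge the loop down along its arc, then grip the tab when it is nearly level.

```bash
python3 - <<'E'
import numpy as np
t=np.array([1.5,1.38,1.26,1.14,1.02,.9,.78,.66,.54,.42,.3,.2,.12,.05])
p=np.c_[-15+143*np.cos(t)-3*np.sin(t)-11,67+143*np.sin(t)+3*np.cos(t)]
print(p.round(1).tolist());print(np.diff(p,axis=0).round(1).tolist())
E
```

```text
[[-18.9, 209.9], [-1.8, 208.0], [14.9, 204.1], [31.0, 198.2], [46.3, 190.4], [60.5, 180.9], [73.6, 169.7], [85.1, 157.0], [95.1, 143.1], [103.3, 128.0], [109.7, 112.1], [113.6, 98.3], [115.6, 87.1], [116.7, 77.1]]
[[17.1, -1.9], [16.7, -3.9], [16.1, -5.9], [15.3, -7.8], [14.3, -9.5], [13.0, -11.2], [11.6, -12.7], [10.0, -14.0], [8.2, -15.0], [6.4, -15.9], [3.8, -13.8], [2.1, -11.3], [1.1, -10.0]]
```

Call:
apply_moves --deltas '[[[1,-36,0,0,0,0,0],[1,-37,-0.5,0,0,0,0],[1,-37,-0.5,0,0,0,0],[1,-37,-0.4,0,0,0,0],[1,0,0,20,0,0,0],[1,0,0,18,0,0,0],[1,0,0,0,0,0,0]]]'

```text
t: 3.2
position: [0.4844, -0.1418, 0.2098]
tool_rot: [0.62, 0.784, -0.001, -0.004]
force: [0.2, -0.6, -2.3]
width: 0.008
finger_force: 0.0
```

```bash
python3 - <<'E'
from h import *
plan([-19,-.6,210])
E
```

```text
now jig [-90.3   4.5 209.8] F [-0.6 -0.1 -2.3] w 0.008 ff 0.0 t 3.2
tool pitch x-axis [ 1.    -0.012  0.005] y [-0.012 -1.    -0.007]
shift tool [71.3  4.3  0.1] turn [-0.42 -0.27 -0.67]
```

Call:
apply_moves --deltas '[[[1,8,4.3,0,0,0,-0.6],[1,12,0,0,0,0,0],[1,13,0,0,0,0,0],[1,13,0,0,0,0,0],[1,13,0,0,0,0,0],[1,12,0,0,0,0,0]]]'

```text
t: 3.7
position: [0.4738, -0.0687, 0.2155]
tool_rot: [0.614, 0.789, 0.0, 0.001]
force: [0.7, 0.9, 0.1]
width: 0.001
finger_force: 0.0
```

```bash
python3 - <<'E'
from h import *
plan([-2,-.6,208])
E
```

```text
now jig [-16.8  -2.9 215.5] F [ 0.7 -0.9  0.1] w 0.001 ff 0.0 t 3.7
tool pitch x-axis [ 1.     0.005 -0.001] y [ 0.005 -1.     0.002]
shift tool [14.8 -2.2  7.4] turn [0.09 0.04 0.3 ]
```

Call:
apply_moves --deltas '[[[1,15,-2,7,0,0,0],[1,17,0,4,0,0,0],[1,16,0,6,0,0,0],[1,15,0,8,0,0,0],[1,14,0,10,0,0,0],[1,13,0,11,0,0,0],[1,12,0,13,0,0,0],[1,0,0,0,0,0,0]]]'

```text
t: 4.37
position: [0.4447, 0.0303, 0.1532]
tool_rot: [0.613, 0.79, -0.001, -0.002]
force: [0.5, -0.7, -1.2]
width: 0.005
finger_force: 0.0
```

```bash
python3 - <<'E'
from h import *
plan([85,-.6,157])
f=env.grab_frame("side");cv2.imwrite("pics/s2.png",cv2.resize(f["color"][100:250,200:360],None,fx=4,fy=4,interpolation=cv2.INTER_CUBIC))
plan([85,-.6,157])
E
```

```text
now jig [ 86.4   1.5 153.2] F [-0.8 -0.3 -1.2] w 0.005 ff 0.0 t 4.37
tool pitch x-axis [1.    0.007 0.002] y [ 0.007 -1.    -0.004]
shift tool [-1.4  2.1 -3.9] turn [-0.24 -0.13  0.42]
now jig [ 84.9   0.8 154.5] F [-0.2  0.9 -0.6] w 0.001 ff 0.0 t 4.42
tool pitch x-axis [1.    0.007 0.001] y [ 0.007 -1.    -0.002]
shift tool [ 0.1  1.4 -2.5] turn [-0.14 -0.03  0.38]
```

View pics/s2.png

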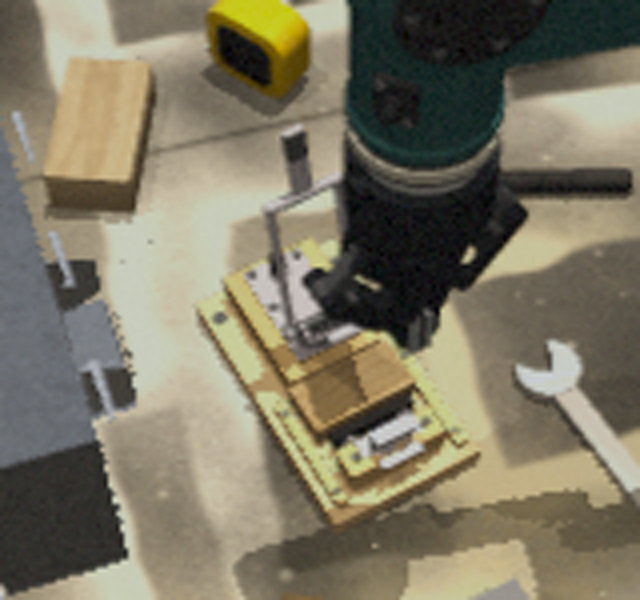

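The loop is still upright in this view, with its tab at crop (293,140), so the fingers passed it without moving it. I check the projection of the TCP and the tab's position.

```bash
python3 - <<'E'
from h import *
f=env.grab_frame("side");s=env.observe()
p=f["camera_from_world"]@np.append(s["position"],1);print("tcp px",(f["camera_matrix"]@p[:3]/p[2])[:2])
q=tojig(cloud(f));P=q[(abs(q[...,0]+30)<60)&(abs(q[...,1])<40)&(q[...,2]>100)&(q[...,2]<240)]
for lo in range(100,240,15):
    k=(P[:,2]>lo)&(P[:,2]<lo+15)
    if k.sum():print(lo,k.sum(),np.percentile(P[k],[2,50,98],axis=0).round(0).tolist())
f=env.grab_frame("top");q=tojig(cloud(f));P=q[(q[...,2]>165)&(q[...,2]<240)&(abs(q[...,0]+30)<30)&(abs(q[...,1])<40)]
print(P.round(0).tolist()[:30])
E
```

```text
tcp px [300.9790566  188.76328315]
100 42 [[-23.0, -27.0, 102.0], [26.0, -14.0, 108.0], [30.0, 2.0, 114.0]]
115 10 [[-26.0, -26.0, 115.0], [-24.0, -24.0, 122.0], [-23.0, -21.0, 129.0]]
130 18 [[-30.0, -27.0, 131.0], [-27.0, -23.0, 139.0], [-24.0, 21.0, 144.0]]
145 19 [[-34.0, -26.0, 146.0], [-30.0, -23.0, 151.0], [-27.0, 22.0, 159.0]]
160 64 [[-40.0, -27.0, 161.0], [-34.0, -5.0, 172.0], [-32.0, 23.0, 175.0]]
175 40 [[-40.0, -24.0, 175.0], [-36.0, -1.0, 178.0], [-33.0, 20.0, 189.0]]
190 27 [[-43.0, -8.0, 191.0], [-39.0, -3.0, 196.0], [-36.0, 4.0, 204.0]]
205 40 [[-49.0, -9.0, 206.0], [-42.0, -2.0, 213.0], [-39.0, 6.0, 220.0]]
220 4 [[-45.0, -5.0, 220.0], [-44.0, -2.0, 221.0], [-42.0, 0.0, 223.0]]
[[-38.0, -26.0, 175.0], [-41.0, -25.0, 173.0], [-36.0, -24.0, 173.0], [-37.0, -23.0, 180.0], [-40.0, -23.0, 175.0], [-42.0, -22.0, 178.0], [-35.0, -22.0, 171.0], [-37.0, -21.0, 179.0], [-40.0, -21.0, 173.0], [-41.0, -20.0, 178.0], [-34.0, -20.0, 177.0], [-37.0, -19.0, 173.0], [-38.0, -18.0, 180.0], [-41.0, -18.0, 178.0], [-36.0, -17.0, 176.0], [-39.0, -17.0, 172.0], [-40.0, -16.0, 176.0], [-36.0, -15.0, 173.0], [-37.0, -14.0, 179.0], [-40.0, -14.0, 176.0], [-42.0, -13.0, 174.0], [-35.0, -13.0, 175.0], [-37.0, -12.0, 175.0], [-39.0, -12.0, 177.0], [-42.0, -11.0, 172.0], [-35.0, -11.0, 171.0], [-37.0, -10.0, 178.0], [-39.0, -9.0, 178.0], [-41.0, -9.0, 177.0], [-45.0, -6.0, 216.0]]
```

The loop has not moved; the tips must have passed over the tab's top. I go back over it and come in lower and slower.

Call:
apply_moves --deltas '[[[1,0,1,-40,0,0,0.3],[1,-10,0,-38,0,0,0],[1,-20,0,-30,0,0,0],[1,-36,0,0,0,0,0],[1,-36,0,0,0,0,0],[1,-36,0,0,0,0,0],[1,-36,0,0,0,0,0],[1,0,0,0,0,0,0]]]'

```text
t: 5.18
position: [0.4908, -0.1476, 0.2637]
tool_rot: [0.62, 0.785, -0.001, 0.002]
force: [0.3, 0.6, -0.7]
width: 0.003
finger_force: 0.0
```

Call:
apply_moves --deltas '[[[1,0,0,22,0,0,0],[1,0,0,22,0,0,0],[1,0,0,20,0,0,0],[1,0,0,0,0,0,0],[1,0,0,0,0,0,0]]]'

```text
t: 5.6
position: [0.4895, -0.1412, 0.1994]
tool_rot: [0.617, 0.787, -0.0, -0.001]
force: [0.6, 0.2, 0.5]
width: -0.0
finger_force: 0.0
```

```bash
python3 - <<'E'
from h import *
plan([-60,-.6,193])
E
```

```text
now jig [-90.9  -0.6 199.4] F [ 0.  -0.6  0.5] w -0.0 ff 0.0 t 5.6
tool pitch x-axis [ 1.    -0.002  0.001] y [-0.002 -1.    -0.001]
shift tool [30.9 -0.   6.4] turn [-0.07 -0.03 -0.13]
```

Call:
apply_moves --deltas '[[[1,9,0,6,0,0,0],[1,9,0,0,0,0,0],[1,9,0,0,0,0,0],[1,9,0,0,0,0,0],[1,9,0,0,0,0,0],[1,9,0,0,0,0,0],[1,9,0,0,0,0,0],[1,9,0,0,0,0,0]]]'

```text
t: 6.27
position: [0.4732, -0.0702, 0.1958]
tool_rot: [0.616, 0.788, 0.001, 0.002]
force: [-0.4, -0.1, 2.5]
width: 0.001
finger_force: 0.9
```

```bash
python3 - <<'E'
from h import *
plan([-19,-.6,193])
f=env.grab_frame("side");q=tojig(cloud(f));c=f["color"]
k=(abs(q[...,0])<70)&(abs(q[...,1])<40)&(q[...,2]>160)&(q[...,2]<185)
print(k.sum(),np.percentile(q[k],[5,50,95],axis=0).round(0).tolist())
k=(abs(q[...,0])<70)&(q[...,1]<-19)&(q[...,1]>-32)&(q[...,2]>75)&(q[...,2]<165);A=q[k];print(len(A),np.polyfit(A[:,2],A[:,0],1))
E
```

```text
now jig [-18.1  -1.9 195.8] F [0.  0.4 2.5] w 0.001 ff 0.9 t 6.27
tool pitch x-axis [ 1.    -0.001 -0.002] y [-0.001 -1.     0.004]
shift tool [-0.9 -1.3  2.8] turn [ 0.21  0.13 -0.05]
85 [[-9.0, -26.0, 168.0], [-5.0, -2.0, 175.0], [-3.0, 23.0, 183.0]]
50 [  0.03139475 -10.78912098]
```

It engaged: the loop is now at about 1.54 rad. I continue along the arc.

```bash
cat > arc.py <<'E'
import numpy as np,sys
t=np.array([1.44,1.34,1.24,1.14,1.04,.94,.84,.74,.64,.54,.44,.34,.25,.17,.1,.05,.0])
r=np.linspace(131,142,len(t))
p=np.c_[-15+r*np.cos(t)-3*np.sin(t)-11,67+r*np.sin(t)+3*np.cos(t)]
print(p.round(0).tolist());print(np.diff(p,axis=0).round(0).tolist())
E
python3 arc.py
```

```text
[[-12.0, 197.0], [1.0, 196.0], [14.0, 193.0], [27.0, 189.0], [39.0, 184.0], [51.0, 177.0], [62.0, 170.0], [72.0, 161.0], [82.0, 151.0], [90.0, 140.0], [97.0, 128.0], [104.0, 116.0], [108.0, 104.0], [111.0, 94.0], [114.0, 84.0], [115.0, 77.0], [116.0, 70.0]]
[[13.0, -1.0], [13.0, -3.0], [13.0, -4.0], [12.0, -5.0], [12.0, -7.0], [11.0, -8.0], [10.0, -9.0], [9.0, -10.0], [8.0, -11.0], [7.0, -12.0], [6.0, -12.0], [5.0, -12.0], [3.0, -11.0], [2.0, -10.0], [1.0, -7.0], [1.0, -7.0]]
```

Call:
apply_moves --deltas '[[[1,6,-1,-1,0,0,0],[1,13,0,1,0,0,0],[1,13,0,3,0,0,0],[1,13,0,4,0,0,0],[1,12,0,5,0,0,0],[1,12,0,7,0,0,0],[1,11,0,8,0,0,0],[1,10,0,9,0,0,0]]]'

```text
t: 6.98
position: [0.4496, 0.0172, 0.1566]
tool_rot: [0.616, 0.787, -0.0, -0.0]
force: [-0.8, 0.0, 0.7]
width: 0.001
finger_force: 0.1
```

```bash
cat >> h.py <<'E'
def loopang():
    f=env.grab_frame("side");q=tojig(cloud(f))
    k=(q[...,0]>-20)&(q[...,0]<100)&(q[...,1]<-19)&(q[...,1]>-32)&(q[...,2]>56)&(q[...,2]<190);A=q[k]
    print("arm pts",len(A));[print(A[(A[:,0]//15==i)].mean(0).round(0).tolist(),(A[:,0]//15==i).sum()) for i in range(-2,7) if (A[:,0]//15==i).sum()]
    return f
E
python3 - <<'E'
from h import *
plan([72,-.6,161]);loopang()
E
```

```text
now jig [ 7.250e+01 -1.000e-01  1.566e+02] F [0.2 0.8 0.7] w 0.001 ff 0.1 t 6.98
tool pitch x-axis [ 1.    -0.001  0.   ] y [-0.001 -1.    -0.   ]
shift tool [-0.5  0.5 -4.4] turn [-0.02 -0.01 -0.07]
arm pts 53
[-15.0, -24.0, 68.0] 1
[-8.0, -27.0, 70.0] 13
[6.0, -25.0, 87.0] 8
[22.0, -25.0, 107.0] 6
[36.0, -25.0, 120.0] 7
[55.0, -24.0, 147.0] 16
[62.0, -23.0, 151.0] 2
```

Call:
apply_moves --deltas '[[[1,9,0.5,6,0,0,0],[1,8,0,11,0,0,0],[1,7,0,12,0,0,0],[1,6,0,12,0,0,0],[1,5,0,12,0,0,0],[1,3,0,11,0,0,0],[1,2,0,10,0,0,0],[1,0,0,0,0,0,0]]]'

```text
t: 7.7
position: [0.4389, 0.0552, 0.0804]
tool_rot: [0.616, 0.787, -0.002, -0.002]
force: [-0.7, -0.4, -1.2]
width: 0.001
finger_force: 0.0
```

```bash
python3 - <<'E'
from h import *
plan([114,-.6,84]);f=loopang();cv2.imwrite("pics/s3.png",cv2.resize(f["color"][110:260,220:370],None,fx=4,fy=4,interpolation=cv2.INTER_CUBIC))
E
```

```text
now jig [111.9   1.1  80.4] F [-0.2  0.7 -1.2] w 0.001 ff 0.0 t 7.7
tool pitch x-axis [ 1.    -0.001  0.001] y [-0.001 -1.    -0.005]
shift tool [ 2.1  1.7 -3.6] turn [-0.3  -0.07 -0.07]
arm pts 62
[-20.0, -19.0, 58.0] 1
[-8.0, -25.0, 69.0] 19
[7.0, -24.0, 73.0] 13
[23.0, -24.0, 79.0] 10
[33.0, -25.0, 80.0] 8
[89.0, -26.0, 97.0] 1
[93.0, -23.0, 95.0] 10
```

View pics/s3.png

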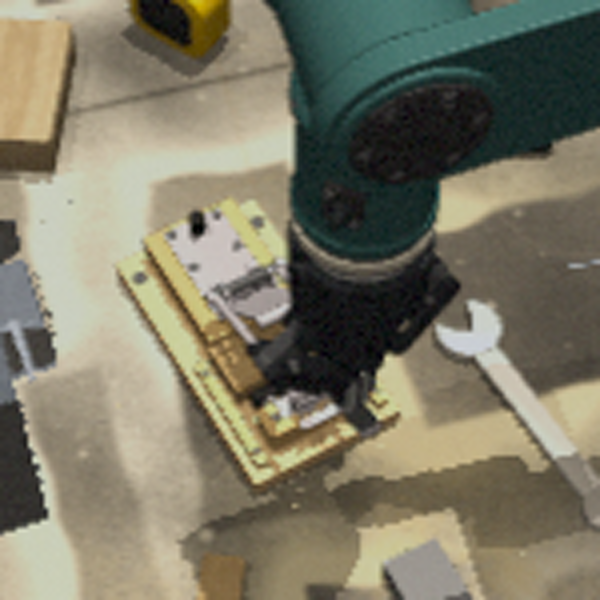

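The loop is down to a shallow angle, with the fingers over the tab. I lift a little and measure from the wrist.

Call:
apply_moves --deltas '[[[1,0,0,-20,0,0,0],[0.4,0,0,-30,0,0,0],[0.4,0,1,-30,0,0,0],[0.4,0,0,0,0,0,0],[0.4,0,0,0,0,0,0]]]'

```text
t: 8.17
position: [0.4441, 0.0549, 0.1667]
tool_rot: [0.617, 0.787, 0.002, 0.003]
force: [-0.8, 0.9, -0.3]
width: 0.56
finger_force: 0.0
```

```bash
cat > meas.py <<'E'
from h import *
plan([120,-.6,100])
f=env.grab_frame("wrist");q=tojig(cloud(f));z=q[...,2];c=f["color"]
cv2.imwrite("pics/w_last.png",c)
b=(f["range_z"]>0)&(abs(q[...,1])<60)&(q[...,0]>-105)&(q[...,0]<200)&(z<135)
def pr(n,m):
    print(n,m.sum(),np.percentile(q[m],[2,50,98],axis=0).round(1).tolist() if m.sum() else '')
for s in(-1,1):
  for x0 in range(0,100,20):
    pr(f"arm{s} x{x0}",b&(abs(s*q[...,1]-23)<5)&(q[...,0]>x0)&(q[...,0]<x0+20)&(z>52))
for x0 in range(80,165,8): pr(f"mid {x0}",b&(abs(q[...,1])<12)&(q[...,0]>x0)&(q[...,0]<x0+8)&(z>36))
pr("jawtop",b&(abs(z-40)<2.5)&(q[...,0]>55)&(abs(q[...,1])<38)&(abs(q[...,1])>17))
pr("foot",b&(abs(z-40)<2.5)&(q[...,0]>80)&(abs(q[...,1])<14))
pr("keeper",b&(abs(z-57)<3)&(q[...,0]>60)&(abs(q[...,1])<16))
pr("board",b&(abs(z-16)<3));pr("lever",b&(z>95)&(z<125)&(q[...,0]<45)&(abs(q[...,1])<19))
E
python3 meas.py
```

```text
now jig [110.3  -3.8 166.7] F [ 1.1  0.5 -0.3] w 0.56 ff 0.0 t 8.17
tool pitch x-axis [ 1.    -0.002 -0.002] y [-0.002 -1.     0.007]
shift tool [ 9.8 -3.7 66.7] turn [ 0.38  0.11 -0.12]
arm-1 x0 81 [[0.6, -26.1, 69.8], [10.4, -23.2, 73.7], [19.6, -20.5, 76.9]]
arm-1 x20 94 [[20.8, -26.0, 75.9], [30.7, -23.1, 79.2], [39.4, -20.4, 82.4]]
arm-1 x40 102 [[40.2, -26.0, 81.1], [50.4, -23.0, 85.0], [59.8, -20.6, 87.6]]
arm-1 x60 120 [[60.3, -25.7, 86.5], [70.2, -22.8, 89.8], [79.5, -20.2, 93.2]]
arm-1 x80 138 [[80.4, -26.2, 91.8], [90.6, -22.7, 95.3], [95.7, -18.5, 97.8]]
arm1 x0 84 [[0.8, 19.6, 70.3], [10.3, 22.1, 73.7], [19.5, 25.3, 77.1]]
arm1 x20 96 [[20.1, 19.7, 76.4], [30.7, 22.3, 79.0], [39.5, 25.4, 82.2]]
arm1 x40 101 [[41.2, 19.9, 81.5], [50.1, 22.4, 84.5], [59.4, 25.3, 87.6]]
arm1 x60 121 [[60.2, 19.9, 86.1], [69.8, 22.5, 89.9], [79.7, 25.6, 93.2]]
arm1 x80 139 [[80.5, 18.4, 91.9], [90.3, 22.1, 95.2], [95.5, 26.1, 97.9]]
mid 80 52 [[80.7, -11.7, 38.1], [84.1, -8.6, 39.8], [87.9, 11.9, 41.2]]
mid 88 243 [[88.4, -11.8, 38.6], [92.6, -0.1, 96.8], [95.7, 11.7, 98.1]]
mid 96 140 [[96.1, -6.8, 96.7], [100.0, -0.2, 98.4], [103.9, 6.5, 100.2]]
mid 104 143 [[104.1, -6.7, 98.8], [108.0, -0.2, 100.8], [111.7, 6.3, 102.4]]
mid 112 145 [[112.3, -6.7, 100.7], [115.9, -0.3, 102.7], [119.4, 6.9, 104.7]]
mid 120 159 [[120.1, -6.6, 103.9], [123.9, -0.4, 105.9], [127.4, 6.6, 107.5]]
mid 128 183 [[128.1, -6.6, 106.4], [132.2, 0.3, 107.9], [135.9, 7.1, 109.7]]
mid 136 110 [[136.3, -6.6, 104.9], [138.2, 0.2, 108.2], [140.0, 6.4, 110.0]]
mid 144 0 
mid 152 0 
mid 160 0 
jawtop 391 [[61.8, -34.7, 37.7], [78.3, -17.9, 39.5], [83.7, 34.0, 41.0]]
foot 91 [[80.7, -13.8, 38.1], [85.0, -8.6, 39.7], [89.0, 13.9, 41.0]]
keeper 71 [[68.9, -13.9, 55.5], [70.5, 1.5, 56.8], [71.7, 13.4, 57.8]]
board 4139 [[-92.3, -54.4, 14.0], [42.5, -5.9, 15.8], [197.6, 53.3, 18.8]]
lever 379 [[31.2, -17.4, 95.3], [38.0, 0.3, 98.5], [40.8, 16.8, 100.3]]
```

View pics/w_last.png

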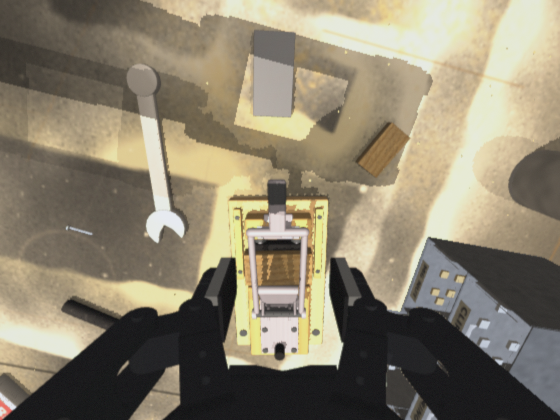

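Clean measurement: loop angle 0.263 rad, bar at (92, 93.5), pivot at (-11, 65.6), tab grip point about (128, 0, 103). The seat is at about x = 79 in this frame. I tilt 15° and line up above the tab.

Call:
apply_moves --deltas '[[[0.4,9,-2,0,0,5,0],[0.4,9,-2,0,0,5,0],[0.4,0,0,0,0,5,0],[0.4,0,0,0,0,0,0]]]'

```text
t: 8.55
position: [0.4331, 0.0697, 0.1617]
tool_rot: [0.613, 0.779, 0.08, -0.105]
force: [0.8, -0.3, -0.0]
width: 0.6
finger_force: 0.0
```

```bash
cat >> h.py <<'E'
def tilt(d): # tool pose in jig, leaning d deg (+ = fingers toward jig +x)
    return R.from_euler('y',-d,degrees=True).as_matrix()@np.diag([1,-1,-1.])
E
python3 - <<'E'
from h import *
print(tilt(15)[:,2]);plan([132.6,-.3,84.8],R_goal=tilt(15))
E
```

```text
[ 0.25881905  0.         -0.96592583]
now jig [127.3   3.3 161.7] F [-0.5 -0.7 -0. ] w 0.6 ff 0.0 t 8.55
tool pitch x-axis [ 0.965 -0.007  0.261] y [-0.006 -1.    -0.005]
shift tool [-15.    3.9  75.6] turn [-0.17 -0.14 -0.4 ]
```

```bash
cat >> h.py <<'E'
def avg(n=5,show=True):
    ps=[];cs=[]
    for i in range(n):
        f=env.grab_frame("wrist");s=env.observe();ps.append(np.r_[tojig(s["position"]),J.T@s["force"]])
        cs.append(tojig(np.linalg.inv(f["camera_from_world"])[:3,3]))
    ps=np.array(ps);print("mean",ps.mean(0).round(1),"sd",ps.std(0).round(1),"cam",np.mean(cs,0).round(1),np.std(cs,0).round(1),"t",s["t"],"w",s["width"],"ff",s["finger_force"])
    return ps.mean(0)
E
python3 - <<'E'
from h import *
a=avg(6);print(tilt(15).T@(np.array([132.6,-.3,84.8])-a[:3]))
E
```

```text
mean [ 1.291e+02  2.600e+00  1.633e+02  1.000e-01 -0.000e+00 -5.000e-01] sd [0.7 0.3 0.7 0.3 0.3 0.6] cam [162.9   1.8 344.8] [1.  0.  0.8] t 8.85 w 0.6024247317875459 ff 0.0
[-16.89600658   2.93762978  76.76932225]
```

Call:
apply_moves --deltas '[[[0.4,-9,1.5,12,0,0,0],[0.4,-8,1.5,16,0,0,0],[0.4,0,0,18,0,0,0],[0.4,0,0,18,0,0,0],[0.4,0,0,12,0,0,0],[0.4,0,0,0,0,0,0]]]'

```text
t: 9.35
position: [0.4334, 0.0768, 0.0838]
tool_rot: [0.611, 0.781, 0.079, -0.105]
force: [-0.8, 0.2, 0.1]
width: 0.601
finger_force: 0.0
```

```bash
python3 - <<'E'
from h import *
a=avg(4);print(tilt(15).T@(np.array([132.6,-.3,84.8])-a[:3]))
f=env.grab_frame("wrist");cv2.imwrite("pics/w4.png",f["color"]);q=tojig(cloud(f));z=q[...,2]
b=(f["range_z"]>0)&(abs(q[...,1])<9)&(z>60)&(z<125)
for x0 in range(84,150,8):
    m=b&(q[...,0]>x0)&(q[...,0]<x0+8)
    if m.sum():print(x0,m.sum(),np.percentile(q[m],[2,50,98],axis=0).round(1).tolist())
E
```

```text
mean [ 1.328e+02 -9.000e-01  8.680e+01 -3.000e-01 -1.000e-01 -6.000e-01] sd [0.5 0.7 0.9 0.1 0.5 0.5] cam [167.5  -0.9 267.7] [0.5 0.5 1.3] t 9.55 w 0.6043907969187235 ff 0.0
[-0.74743586 -0.6347162   1.85500646]
84 151 [[88.6, -8.8, 95.1], [90.6, -0.1, 96.7], [92.0, 8.6, 98.0]]
92 368 [[92.1, -8.8, 94.0], [95.3, -0.1, 97.1], [99.8, 8.6, 99.0]]
100 310 [[100.2, -7.0, 96.9], [104.0, -0.1, 99.3], [107.8, 6.8, 101.0]]
108 324 [[108.2, -6.9, 99.3], [112.1, -0.2, 101.6], [115.8, 6.6, 103.3]]
116 316 [[116.3, -6.8, 101.6], [120.3, -0.2, 104.2], [123.9, 6.6, 106.3]]
124 355 [[124.1, -6.7, 104.8], [128.0, 0.3, 106.7], [131.8, 6.9, 108.5]]
132 394 [[132.2, -6.7, 105.6], [136.2, 0.3, 108.4], [139.8, 6.7, 110.0]]
140 15 [[140.0, -5.3, 106.0], [140.1, -1.3, 106.3], [140.2, 4.5, 107.1]]
```

View pics/w4.png

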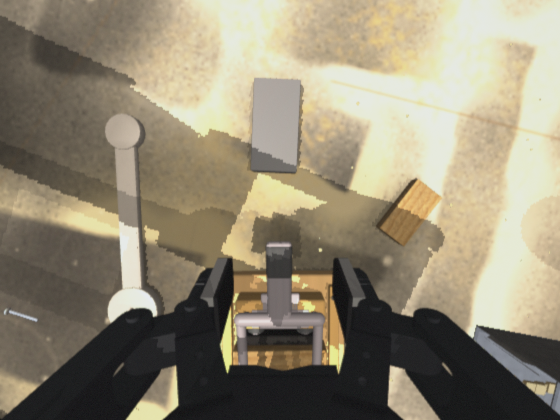

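The tab (columns 270–290) is centred between the fingers (about 230 and 335). I close gently.

Call:
apply_moves --deltas '[[[1,0,0,2,0,0,0],[1,0,0,0,0,0,0],[1,0,0,0,0,0,0],[1,0,0,0,0,0,0],[1,0,0,0,0,0,0]]]' --force 25

```text
t: 10.02
position: [0.4358, 0.076, 0.0846]
tool_rot: [0.611, 0.781, 0.08, -0.103]
force: [-0.0, -0.2, 0.4]
width: 0.002
finger_force: 0.0
```

```bash
python3 - <<'E'
from h import *
a=avg(5)
# plan arc: pivot fixed, grip radius 143.5, tilt 15 -> -11 as th .263 -> -.19
piv=np.array([-10.8,65.6])
def tcp(th,ti):
    p=piv+143.5*np.array([np.cos(th),np.sin(th)]);t=np.deg2rad(ti);return p+18.7*np.array([np.sin(t),-np.cos(t)])
ths=np.linspace(.263,-.19,10);tis=15+np.rad2deg(ths-.263)
P=[tcp(a_,b_) for a_,b_ in zip(ths,tis)]
print("model now",P[0],"end",P[-1],tis[-1],tis[1]-tis[0])
for i in range(9):
    d=P[i+1]-P[i];Rg=tilt(tis[i]);print((Rg.T@np.array([d[0],0,d[1]])).round(2).tolist(), (P[i+1]).round(1).tolist())
E
```

```text
mean [132.8  -0.9  84.6  -0.3   0.4   0.4] sd [0.  0.  0.  0.3 0.3 0.7] cam [167.1  -1.4 266.4] [0. 0. 0.] t 10.2667 w -0.0027171207893651565 ff 0.0
model now [132.60558095  84.8441105 ] end [126.56390154  20.13952276] -10.954988119426293 -2.883887568825145
[-1.11, 0.0, 7.2] [133.4, 77.6]
[-1.11, 0.0, 7.2] [133.8, 70.3]
[-1.11, 0.0, 7.2] [133.9, 63.1]
[-1.11, 0.0, 7.2] [133.6, 55.8]
[-1.11, 0.0, 7.2] [132.9, 48.5]
[-1.11, 0.0, 7.2] [131.8, 41.3]
[-1.11, 0.0, 7.2] [130.4, 34.2]
[-1.11, 0.0, 7.2] [128.7, 27.1]
[-1.11, 0.0, 7.2] [126.6, 20.1]
```

The fingers shut on nothing, so I look at what happened.

```bash
python3 - <<'E'
from h import *
f=env.grab_frame("wrist");g=env.grab_frame("side")
c=np.hstack([cv2.resize(f["color"][180:420,160:400],(400,400)),cv2.resize(g["color"][130:230,230:330],(400,400),interpolation=cv2.INTER_CUBIC)]);cv2.imwrite("pics/c5.png",c)
q=tojig(cloud(f));z=q[...,2]
for x0 in range(60,180,8):
    m=(abs(q[...,1])<9)&(z>60)&(z<160)&(q[...,0]>x0)&(q[...,0]<x0+8)
    if m.sum():print(x0,m.sum(),np.percentile(q[m],[2,50,98],axis=0).round(1).tolist())
E
```

```text
100 250 [[102.4, -5.2, 140.7], [105.9, -1.5, 153.9], [107.9, 2.7, 159.3]]
108 334 [[108.1, -4.9, 141.7], [111.9, -1.5, 152.0], [115.7, 2.4, 155.4]]
116 268 [[116.1, -3.7, 143.7], [120.0, -1.1, 146.3], [123.7, 1.2, 158.1]]
124 1765 [[124.6, -8.7, 118.8], [127.7, 0.8, 145.3], [131.7, 8.7, 159.6]]
132 717 [[132.1, -7.5, 105.8], [135.1, -0.6, 116.7], [139.8, 6.4, 129.5]]
140 11 [[140.0, -4.3, 105.9], [140.1, 1.6, 106.3], [140.2, 4.7, 107.1]]
```

View pics/c5.png

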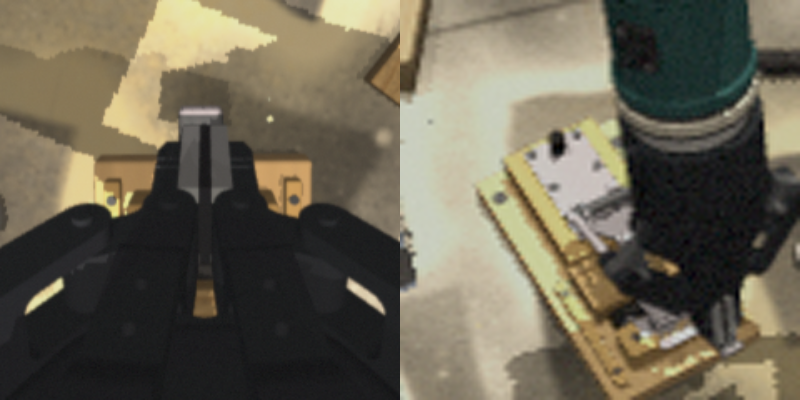

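```bash
python3 - <<'E'
from h import *
f=env.grab_frame("wrist");s=env.observe();Rt=R.from_quat(s["tool_rot"]).as_matrix()
P=cloud(f);t=(P-s["position"])@Rt*1000
u,v=[int(283-8),0];
for (r,c) in [(r,c) for r in range(245,330,6) for c in (270,276,283,290,296)]:
    if c in(276,290):print((r,c),t[r,c].round(0).tolist(),tojig(P[r,c]).round(0).tolist(),f["color"][r,c].tolist())
print("side tip proj")
g=env.grab_frame("side");Q=cloud(g);tt=(Q-s["position"])@Rt*1000
m=(abs(tt[...,0])<16)&(abs(tt[...,1])<20)&(tt[...,2]<12)&(tt[...,2]>-60)
print(m.sum(),np.histogram(tt[m][:,2],bins=range(-60,15,5)))
E
```

```text
(245, 276) [12.0, -3.0, -20.0] [140.0, 2.0, 107.0] [137, 140, 150]
(245, 290) [12.0, 4.0, -19.0] [139.0, -5.0, 106.0] [129, 131, 142]
(251, 276) [10.0, -3.0, -23.0] [137.0, 2.0, 109.0] [102, 107, 108]
(251, 290) [10.0, 4.0, -22.0] [137.0, -5.0, 108.0] [72, 75, 77]
(257, 276) [11.0, -3.0, -30.0] [135.0, 2.0, 116.0] [95, 98, 100]
(257, 290) [11.0, 4.0, -31.0] [135.0, -5.0, 117.0] [82, 85, 87]
(263, 276) [11.0, -3.0, -37.0] [134.0, 2.0, 123.0] [86, 88, 91]
(263, 290) [11.0, 4.0, -38.0] [134.0, -5.0, 124.0] [82, 85, 87]
(269, 276) [11.0, -3.0, -43.0] [132.0, 2.0, 129.0] [82, 84, 87]
(269, 290) [10.0, 4.0, -42.0] [132.0, -5.0, 128.0] [82, 85, 87]
(275, 276) [10.0, -2.0, -47.0] [131.0, 2.0, 132.0] [82, 84, 87]
(275, 290) [11.0, 4.0, -48.0] [131.0, -5.0, 134.0] [82, 85, 86]
(281, 276) [11.0, -2.0, -53.0] [130.0, 1.0, 139.0] [78, 80, 83]
(281, 290) [11.0, 4.0, -53.0] [129.0, -4.0, 138.0] [77, 81, 83]
(287, 276) [11.0, -2.0, -58.0] [129.0, 1.0, 143.0] [78, 81, 84]
(287, 290) [11.0, 4.0, -58.0] [129.0, -4.0, 144.0] [78, 81, 83]
(293, 276) [11.0, -2.0, -62.0] [128.0, 1.0, 148.0] [106, 111, 113]
[... 305 characters left out ...]
55.0] [26, 27, 26]
(311, 276) [11.0, -2.0, -74.0] [125.0, 1.0, 159.0] [26, 23, 23]
(311, 290) [12.0, 3.0, -75.0] [125.0, -4.0, 160.0] [30, 31, 30]
(317, 276) [7.0, -2.0, -72.0] [121.0, 1.0, 156.0] [27, 28, 25]
(317, 290) [11.0, 3.0, -76.0] [123.0, -4.0, 161.0] [28, 25, 26]
(323, 276) [4.0, -2.0, -72.0] [119.0, 1.0, 155.0] [29, 29, 27]
(323, 290) [8.0, 3.0, -76.0] [121.0, -4.0, 160.0] [29, 29, 28]
(329, 276) [1.0, -2.0, -71.0] [116.0, 1.0, 154.0] [29, 29, 29]
(329, 290) [2.0, 3.0, -72.0] [116.0, -4.0, 154.0] [32, 31, 31]
side tip proj
130 (array([16, 19, 19, 17, 20,  9,  8, 17,  5,  0,  0,  0,  0,  0]), array([-60, -55, -50, -45, -40, -35, -30, -25, -20, -15, -10,  -5,   0,
         5,  10]))
```

It looks as if the fingertips end about 20 mm short of the reported TCP. I lift clear and check this from the side camera.

Call:
apply_moves --deltas '[[[1,0,0,-20,0,0,0],[1,0,0,-20,0,0,0],[1,0,0,0,0,0,0],[1,0,0,0,0,0,0]]]'

```text
t: 10.8
position: [0.4392, 0.0658, 0.1241]
tool_rot: [0.611, 0.781, 0.081, -0.101]
force: [-0.1, 0.3, -0.1]
width: -0.001
finger_force: 0.0
```

```bash
cat > tip.py <<'E'
from h import *
avg(3);s=env.observe();Rt=R.from_quat(s["tool_rot"]).as_matrix()
for n in("side","wrist"):
    g=env.grab_frame(n);Q=cloud(g);tt=(Q-s["position"])@Rt*1000
    m=(abs(tt[...,0])<16)&(abs(tt[...,1])<20)&(tt[...,2]<15)&(tt[...,2]>-60)
    print(n,m.sum(),np.histogram(tt[m][:,2],bins=range(-60,20,5))[0].tolist())
for x0 in range(84,180,8):
    q=tojig(Q);m=(abs(q[...,1])<9)&(q[...,2]>50)&(q[...,2]<115)&(q[...,0]>x0)&(q[...,0]<x0+8)
    if m.sum():print(x0,m.sum(),np.percentile(q[m],[2,50,98],axis=0).round(1).tolist())
E
python3 tip.py
```

```text
mean [ 1.228e+02 -4.000e-01  1.224e+02  1.000e-01  0.000e+00 -0.000e+00] sd [0.2 0.3 0.4 0.4 0.6 0.5] cam [156.8  -1.3 305. ] [0.2 0.3 0.7] t 10.95 w 0.000537651548794612 ff 0.0
side 126 [19, 24, 13, 21, 19, 16, 3, 0, 0, 0, 0, 0, 0, 0, 11]
wrist 1901 [255, 401, 338, 317, 286, 226, 51, 0, 0, 0, 0, 0, 0, 0, 27]
116 231 [[116.5, -6.7, 101.5], [120.4, -0.1, 104.3], [123.9, 6.6, 106.4]]
124 248 [[124.4, -6.6, 104.4], [128.0, 0.5, 106.8], [131.8, 7.1, 108.3]]
132 273 [[132.0, -6.6, 106.1], [136.0, -0.1, 108.3], [139.8, 7.0, 109.8]]
```

Confirmed: the shut fingertips end about 29 mm behind the reported TCP. I use a tip offset of 29 mm and a grasp point about 42 mm behind the TCP, then open and go down 62 mm along the tool.

Call:
apply_moves --deltas '[[[0.5,0,0,0,0,0,0],[0.5,0,0,4,0,0,0],[0.5,0,0,8,0,0,0],[0.5,0,0,10,0,0,0],[0.5,0,0,14,0,0,0],[0.5,0,0,14,0,0,0],[0.5,0,0,12,0,0,0],[0.5,0,0,0,0,0,0]]]'

```text
t: 11.72
position: [0.4314, 0.0824, 0.0596]
tool_rot: [0.611, 0.78, 0.079, -0.106]
force: [-0.5, -0.1, -1.1]
width: 0.5
finger_force: 0.0
```

```bash
python3 - <<'E'
from h import *
a=avg(4);print(tilt(15).T@(np.array([138.7,-.3,62.3])-a[:3]))
E
```

```text
mean [138.9  -0.3  62.6  -0.2  -0.3   0.2] sd [0.4 0.8 1.  0.3 0.5 0.9] cam [173.4  -0.6 243.4] [0.4 0.6 1.3] t 11.9167 w 0.4996443882308422 ff 0.0
[-0.30236264 -0.01600708  0.19836941]
```

Call:
apply_moves --deltas '[[[1,0,0,0,0,0,0],[1,0,0,0,0,0,0],[1,0,0,0,0,0,0],[1,0,0,0,0,0,0],[1,0,0,0,0,0,0]]]' --force 25

```text
t: 12.33
position: [0.4338, 0.0814, 0.0632]
tool_rot: [0.611, 0.781, 0.08, -0.103]
force: [-3.8, -0.8, 0.3]
width: 0.154
finger_force: 26.6
```

```bash
cat > arc2.py <<'E'
from h import *
a=avg(5)
piv=np.array([-10.8,65.6]);g=42
def tcp(th,ti):
    p=piv+143.5*np.array([np.cos(th),np.sin(th)]);t=np.deg2rad(ti);return p+g*np.array([np.sin(t),-np.cos(t)])
ths=np.linspace(.263,-.19,10);tis=15+np.rad2deg(ths-.263)
P=[tcp(a_,b_) for a_,b_ in zip(ths,tis)]
print("model now",P[0],"end",P[-1],tis[-1],tis[1]-tis[0])
for i in range(9):
    d=P[i+1]-P[i];Rg=tilt(tis[i]);print((Rg.T@np.array([d[0],0,d[1]])).round(2).tolist(), (P[i+1]).round(1).tolist(),tis[i+1].round(1),(piv[1]+106.5*np.sin(ths[i+1])).round(1))
E
python3 arc2.py
```

```text
mean [138.6  -0.4  63.2  -0.    3.2   0.7] sd [0.  0.  0.  0.7 0.5 0.3] cam [172.8  -1.  245. ] [0. 0. 0.] t 12.5833 w 0.1554262007393321 ff 26.618732213974
model now [138.6360647   62.33803874] end [122.13602162  -2.73587624] -10.954988119426293 -2.883887568825145
[-2.29, 0.0, 7.17] [138.3, 54.8] 12.1 88.1
[-2.29, 0.0, 7.17] [137.6, 47.3] 9.2 82.8
[-2.29, 0.0, 7.17] [136.4, 39.9] 6.3 77.5
[-2.29, 0.0, 7.17] [135.0, 32.5] 3.5 72.2
[-2.29, 0.0, 7.17] [133.1, 25.2] 0.6 66.8
[-2.29, 0.0, 7.17] [130.9, 18.0] -2.3 61.4
[-2.29, 0.0, 7.17] [128.3, 11.0] -5.2 56.1
[-2.29, 0.0, 7.17] [125.4, 4.0] -8.1 50.8
[-2.29, 0.0, 7.17] [122.1, -2.7] -11.0 45.5
```

Gripped: the opening is 13 mm and the grip 26 N. I lower the loop along its arc, stopping just above the lip.

Call:
apply_moves --deltas '[[[1,-2.3,0,7.2,0,-2.9,0],[1,-2.3,0,7.2,0,-2.9,0],[1,-2.3,0,7.2,0,-2.9,0],[1,-2.3,0,7.2,0,-2.9,0],[1,-2.3,0,7.2,0,-2.9,0],[1,0,0,0,0,0,0]]]'

```text
t: 13.08
position: [0.4348, 0.0763, 0.0247]
tool_rot: [0.615, 0.788, 0.001, -0.003]
force: [-1.4, -3.6, 0.2]
width: 0.153
finger_force: 26.6
```

```bash
cat > hooked.py <<'E'
from h import *
import sys
a=avg(4);s=env.observe();Rj=J.T@R.from_quat(s["tool_rot"]).as_matrix()
print("tool z",Rj[:,2].round(3),"grasp pt",(a[:3]-42*Rj[:,2]).round(1))
f=env.grab_frame("wrist");q=tojig(cloud(f));z=q[...,2];fc=(abs(q[...,0])<150)&(abs(q[...,1])<60)&(z<130)
def pr(n,m):print(n,m.sum(),np.percentile(q[m],[2,50,98],axis=0).round(1).tolist() if m.sum() else '')
for x0 in range(0,110,18):pr(f"arm {x0}",fc&(abs(abs(q[...,1])-23)<4)&(q[...,0]>x0)&(q[...,0]<x0+18)&(z>43))
pr("bar",fc&(abs(q[...,1])<22)&(abs(q[...,1])>15.5)&(q[...,0]>70)&(z>44.5))
pr("keeper",fc&(abs(z-57)<2.5)&(q[...,0]>60)&(q[...,0]<86)&(abs(q[...,1])<14.5))
pr("jawtop",fc&(abs(z-40)<2.5)&(q[...,0]>55)&(abs(q[...,1])<34)&(abs(q[...,1])>28))
pr("lever",fc&(z>75)&(q[...,0]<60)&(q[...,0]>-60)&(abs(q[...,1])<17))
cv2.imwrite("pics/h_last.png",f["color"])
E
python3 hooked.py
```

```text
mean [133.5  -0.4  25.9  -0.2   4.    0.4] sd [0.  0.1 0.2 1.2 0.5 0.4] cam [212.2  -1.  193. ] [0.2 0.2 0.6] t 13.2833 w 0.15428292336105517 ff 26.553677916526794
tool z [ 0.011  0.001 -1.   ] grasp pt [133.   -0.5  67.9]
arm 0 0 
arm 18 0 
arm 36 0 
arm 54 0 
arm 72 0 
arm 90 0 
arm 108 3 [[123.6, 26.4, 104.9], [125.3, 26.6, 105.4], [125.7, 27.0, 105.7]]
bar 2597 [[139.3, -21.0, 60.5], [144.9, -16.5, 105.5], [149.9, 21.2, 129.4]]
keeper 427 [[73.6, -12.5, 55.1], [77.9, -0.6, 56.4], [80.6, 10.7, 57.4]]
jawtop 0 
lever 0
```

The keeper lip end is at x = 80.5 and the bar at about x = 96, so it is clear of the lip. I go on down to the seating height.

Call:
apply_moves --deltas '[[[1,-2.3,0,7.2,0,-2.9,0],[1,-2.3,0,7.2,0,-2.9,0],[1,-2.3,0,7.2,0,-2.9,0],[1,-2.0,0,6.5,0,-2.6,0],[1,0,0,0,0,0,0]]]'

```text
t: 13.75
position: [0.4375, 0.0659, -0.0025]
tool_rot: [0.613, 0.784, -0.059, 0.074]
force: [-1.9, -1.7, 1.9]
width: 0.156
finger_force: 26.6
```

```bash
python3 hooked.py | head -3; python3 - <<'E'
from h import *
f=env.grab_frame("side");q=tojig(cloud(f));z=q[...,2]
for x0 in range(-20,110,16):
    k=(q[...,0]>x0)&(q[...,0]<x0+16)&(q[...,1]<-19.5)&(q[...,1]>-28)&(z>43)&(z<100)
    if k.sum():print(x0,k.sum(),np.percentile(q[k],[5,50,95],axis=0).round(1).tolist())
E
```

```text
mean [ 1.229e+02 -5.000e-01 -1.500e+00  1.900e+00  4.300e+00  1.000e-01] sd [0.1 0.  0.2 0.8 0.5 0.3] cam [232.8  -1.2 147.2] [0.1 0.2 0.6] t 13.95 w 0.15313823198937146 ff 26.556670367717743
tool z [-0.184  0.001 -0.983] grasp pt [130.6  -0.6  39.8]
arm 0 0 
-20 11 [[-12.7, -27.3, 66.1], [-7.0, -23.9, 68.5], [-4.5, -19.8, 71.6]]
-4 14 [[-2.0, -26.7, 59.7], [4.8, -24.4, 64.4], [8.7, -21.5, 66.8]]
12 14 [[13.8, -26.4, 59.1], [19.3, -24.8, 62.3], [26.4, -22.2, 65.0]]
28 14 [[29.3, -26.8, 56.4], [34.1, -24.1, 58.4], [41.7, -21.5, 60.3]]
44 15 [[45.3, -26.8, 53.6], [50.2, -24.6, 55.7], [58.9, -21.8, 59.3]]
60 16 [[60.7, -26.1, 46.1], [69.0, -24.5, 52.2], [75.3, -21.9, 53.9]]
76 15 [[79.4, -26.8, 47.9], [84.6, -24.8, 50.3], [90.9, -21.2, 52.7]]
92 9 [[92.2, -26.8, 45.1], [95.6, -24.2, 47.8], [98.2, -21.1, 50.4]]
```

Bar at about (94, 46.5), with the seat at about x = 79.5. I pull back 10 mm first.

Call:
apply_moves --deltas '[[[1,-2,0,0.4,0,0,0],[1,-2,0,0.4,0,0,0],[1,-2,0,0.3,0,0,0],[1,-2,0,0.4,0,0,0],[1,-2,0,0.4,0,0,0],[1,0,0,0,0,0,0]]]'

```text
t: 14.55
position: [0.44, 0.0576, -0.0015]
tool_rot: [0.615, 0.784, -0.056, 0.072]
force: [-5.2, 5.3, 0.4]
width: 0.154
finger_force: 26.7
```

```bash
python3 hooked.py | head -2
```

```text
mean [113.9  -0.5  -1.4   6.9   4.5   0. ] sd [0.  0.  0.  0.4 0.7 0.6] cam [223.3  -1.3 148. ] [0. 0. 0.] t 14.75 w 0.15340940338343992 ff 26.73181504011154
tool z [-0.182  0.001 -0.983] grasp pt [121.5  -0.5  39.9]
```

Call:
apply_moves --deltas '[[[1,-1.2,0,0.2,0,0,0],[1,-1.2,0,0.2,0,0,0],[1,-1.2,0,0.2,0,0,0],[1,0,0,0,0,0,0]]]'

```text
t: 15.13
position: [0.4409, 0.054, -0.0014]
tool_rot: [0.615, 0.784, -0.056, 0.072]
force: [-5.6, 5.0, 0.5]
width: 0.156
finger_force: 26.7
```

```bash
python3 hooked.py | head -2
```

```text
mean [ 1.102e+02 -5.000e-01 -1.400e+00  7.000e+00  4.500e+00 -1.000e-01] sd [0.  0.  0.  0.3 0.6 0.3] cam [219.6  -1.3 148.1] [0. 0. 0.] t 15.3333 w 0.15560052901804378 ff 26.711983680725098
tool z [-0.182  0.001 -0.983] grasp pt [117.9  -0.5  39.9]
```

Bar at about x = 81.5 with only drag force. I take small steps now.

Call:
apply_moves --deltas '[[[1,-0.5,0,0.1,0,0,0],[1,-0.5,0,0.1,0,0,0],[1,0,0,0,0,0,0]]]'

```text
t: 15.63
position: [0.4411, 0.053, -0.0014]
tool_rot: [0.615, 0.784, -0.057, 0.072]
force: [-6.2, 6.1, 0.1]
width: 0.152
finger_force: 26.7
```

Call:
apply_moves --deltas '[[[1,-0.4,0,0.1,0,0,0],[1,-0.4,0,0.1,0,0,0],[1,0,0,0,0,0,0]]]'

```text
t: 15.88
position: [0.4413, 0.0522, -0.0015]
tool_rot: [0.615, 0.784, -0.057, 0.072]
force: [-5.9, 6.2, 0.7]
width: 0.153
finger_force: 26.7
```

Call:
apply_moves --deltas '[[[1,-0.4,0,0.1,0,0,0],[1,-0.4,0,0.1,0,0,0],[1,0,0,0,0,0,0]]]'

```text
t: 16.13
position: [0.4413, 0.0519, -0.0016]
tool_rot: [0.615, 0.784, -0.056, 0.071]
force: [-6.7, 7.7, 0.2]
width: 0.154
finger_force: 26.8
```

Call:
apply_moves --deltas '[[[1,-0.4,0,0.1,0,0,0],[1,0,0,0,0,0,0]]]'

```text
t: 16.3
position: [0.4414, 0.0519, -0.0015]
tool_rot: [0.615, 0.784, -0.056, 0.071]
force: [-7.0, 8.3, 0.4]
width: 0.155
finger_force: 26.8
```

```bash
python3 hooked.py | grep -v "arm"
```

```text
mean [108.   -0.5  -1.6   9.7   5.    0.6] sd [0.  0.  0.  0.3 0.1 0.4] cam [217.2  -1.3 148.1] [0. 0. 0.] t 16.5 w 0.15769358233295833 ff 26.82922661304474
tool z [-0.18   0.001 -0.984] grasp pt [115.6  -0.5  39.7]
bar 4342 [[124.2, -20.8, 47.6], [143.0, -16.3, 96.1], [149.3, 21.4, 113.0]]
keeper 108 [[78.9, -9.3, 54.6], [80.1, -1.1, 55.2], [81.3, 7.5, 56.6]]
jawtop 0 
lever 0
```

Contact: the position has stopped and the force is rising, with the bar at about x = 79.2. One more small pull, then I release.

Call:
apply_moves --deltas '[[[1,-0.5,0,0.1,0,0,0],[1,0,0,0,0,0,0]]]'

```text
t: 16.72
position: [0.4414, 0.0519, -0.0016]
tool_rot: [0.615, 0.784, -0.056, 0.071]
force: [-7.3, 10.3, 0.9]
width: 0.155
finger_force: 26.9
```

Call:
apply_moves --deltas '[[[0.7,0,0,0,0,0,0],[0.5,0,0,0,0,0,0],[0.5,0,0,0,0,0,0],[0.5,0,0,0,0,0,0],[0.5,0,0,0,0,0,0]]]'

```text
t: 17.13
position: [0.4434, 0.0486, -0.0009]
tool_rot: [0.614, 0.784, -0.057, 0.075]
force: [0.2, 0.2, -0.2]
width: 0.504
finger_force: 0.0
```

Call:
apply_moves --deltas '[[[0.5,0,0,-15,0,0,0],[0.5,0,0,-30,0,0,0],[0.5,0,0,-35,0,5,0],[0.5,0,0,-30,0,6,0],[0.5,0,0,-20,0,0,0],[0.5,0,0,0,0,0,0],[0.5,0,0,0,0,0,0]]]'

```text
t: 17.72
position: [0.4395, 0.0658, 0.1285]
tool_rot: [0.617, 0.787, 0.002, 0.0]
force: [-0.6, -0.3, -0.2]
width: 0.501
finger_force: 0.0
```

```bash
python3 hooked.py; python3 - <<'E'
from h import *
plan([27,0,200])
E
```

```text
mean [123.1  -0.  125.6   0.    0.2  -0.4] sd [0.3 0.5 0.7 0.3 0.7 0.2] cam [202.5  -1.3 293.6] [0.4 0.5 1.3] t 17.9167 w 0.5008992138788475 ff 0.0
tool z [ 0.004  0.004 -1.   ] grasp pt [122.9  -0.2 167.6]
arm 0 250 [[0.4, -26.0, 58.9], [9.0, -20.5, 61.9], [17.4, 25.4, 64.6]]
arm 18 271 [[18.2, -25.8, 55.1], [26.9, 19.7, 58.3], [35.6, 25.3, 61.1]]
arm 36 254 [[36.4, -25.6, 52.0], [44.7, 19.7, 54.8], [53.5, 25.1, 57.8]]
arm 54 238 [[54.3, -25.4, 48.5], [63.1, 20.3, 51.2], [71.3, 24.9, 53.7]]
arm 72 192 [[72.3, -26.0, 45.2], [78.9, 19.2, 48.6], [83.0, 25.7, 50.3]]
arm 90 0 
arm 108 0 
bar 159 [[71.1, -21.6, 45.5], [79.7, 15.7, 48.7], [83.0, 21.9, 50.2]]
keeper 399 [[69.7, -14.1, 55.0], [75.2, -0.3, 56.5], [80.0, 13.7, 57.9]]
jawtop 291 [[62.3, -33.6, 37.9], [73.8, -28.0, 39.6], [83.9, 33.8, 41.1]]
lever 219 [[-12.9, -15.5, 75.2], [-11.6, -0.3, 78.0], [-8.7, 15.7, 82.3]]
now jig [123.5   0.3 125.1] F [-0.6 -0.6  0.3] w 0.499 ff 0.0 t 17.97
tool pitch x-axis [ 1.    -0.001  0.004] y [-0.001 -1.    -0.004]
shift tool [-96.1   0.1 -75.3] turn [-0.2  -0.24 -0.04]
```

View pics/h_last.png

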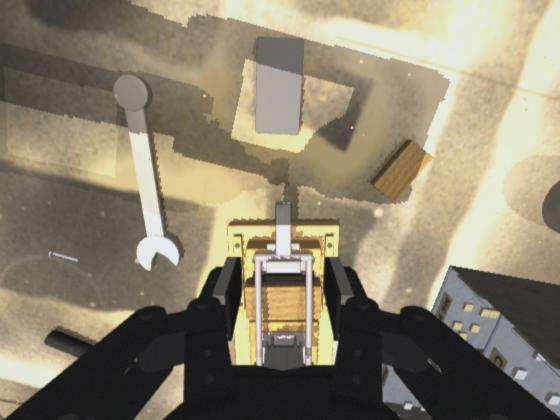

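The wrist view shows the bar hooked behind the keeper, near (283,257). Its axis is at x = 79.2 against a seat at about 79, with z about 46. The fingers have let go and the lever is at about 1.5 rad. I shut the fingers and move to the sliding-jaw side of the lever.

Call:
apply_moves --deltas '[[[1,-20,0,0,0,0,0],[1,-26,0,0,0,0,0],[1,-26,0,0,0,0,0],[1,-20,0,0,0,0,0],[1,-4,0,15,0,0,0],[1,0,0,15,0,0,0],[1,0,0,13,0,0,0],[1,0,0,0,0,0,0]]]'

```text
t: 18.63
position: [0.4581, -0.0261, 0.0793]
tool_rot: [0.616, 0.787, -0.001, -0.005]
force: [-0.5, -0.1, -0.3]
width: 0.0
finger_force: 0.0
```

```bash
python3 - <<'E'
from h import *
avg(4);plan([26,-.2,83])
f=np.array([1.5,1.4,1.3,1.2,1.1,1.,.9,.8,.7,.6,.5,.4,.3,.2,.1,.05,0,-.05])
P=np.c_[-20-66*np.cos(f)+10*np.sin(f)+11,50+66*np.sin(f)+10*np.cos(f)-29]
print(np.c_[f,P].round(1).tolist());print(np.diff(P,axis=0).round(1).tolist())
E
```

```text
mean [27.5 -0.1 82.8 -0.1 -0.5 -0.1] sd [0.3 0.8 1.2 0.5 0.6 0.2] cam [107.2  -0.6 248.8] [0.2 0.6 1.5] t 18.8333 w -0.0010275413105305263 ff 0.0
now jig [27.1 -1.1 84.2] F [-0.  -1.3  0.2] w -0.001 ff 0.0 t 18.83
tool pitch x-axis [ 1.    -0.001  0.003] y [-0.001 -1.     0.001]
shift tool [-1.1 -0.9  1.2] turn [ 0.04 -0.17 -0.05]
[[1.5, -3.7, 87.5], [1.4, -10.4, 87.7], [1.3, -17.0, 87.3], [1.2, -23.6, 86.1], [1.1, -30.0, 84.4], [1.0, -36.2, 81.9], [0.9, -42.2, 78.9], [0.8, -47.8, 75.3], [0.7, -53.0, 71.2], [0.6, -57.8, 66.5], [0.5, -62.1, 61.4], [0.4, -65.9, 55.9], [0.3, -69.1, 50.1], [0.2, -71.7, 43.9], [0.1, -73.7, 37.5], [0.0, -74.4, 34.3], [0.0, -75.0, 31.0], [-0.0, -75.4, 27.7]]
[[-6.7, 0.2], [-6.7, -0.5], [-6.6, -1.1], [-6.4, -1.8], [-6.2, -2.4], [-5.9, -3.0], [-5.6, -3.6], [-5.2, -4.1], [-4.8, -4.6], [-4.3, -5.1], [-3.8, -5.5], [-3.2, -5.9], [-2.6, -6.1], [-2.0, -6.4], [-0.7, -3.3], [-0.6, -3.3], [-0.4, -3.3]]
```

Call:
apply_moves --deltas '[[[1,-8,0,-2,0,0,0],[1,-8,0,-1,0,0,0],[1,-7,0,-1,0,0,0],[1,-6,0,0,0,0,0],[1,-6,0,0,0,0,0],[1,-6,0,0,0,0,0],[1,-4,0,0,0,0,0],[1,0,0,0,0,0,0]]]'

```text
t: 19.5
position: [0.4725, -0.0698, 0.0883]
tool_rot: [0.617, 0.787, 0.003, -0.002]
force: [0.0, 3.8, 3.4]
width: -0.002
finger_force: 2.2
```

```bash
python3 - <<'E'
from h import *
avg(3)
E
```

```text
mean [-17.6  -1.3  88.2   4.9  -0.6   3.9] sd [0.  0.  0.  0.5 0.2 1.1] cam [ 61.7  -1.6 255.5] [0.1 0.  0. ] t 19.65 w -0.0006864443943571085 ff 2.4879587441682816
```

Pushing with about 5–6 N at f of about 1.3. I continue along the arc.

Call:
apply_moves --deltas '[[[1,-6,0,1.5,0,0,0],[1,-6.4,0,1.8,0,0,0],[1,-6.2,0,2.4,0,0,0],[1,-5.9,0,3,0,0,0],[1,0,0,0,0,0,0]]]'

```text
t: 20.07
position: [0.4785, -0.0941, 0.079]
tool_rot: [0.617, 0.787, 0.002, -0.001]
force: [0.2, 4.6, 2.4]
width: 0.003
finger_force: 2.8
```

```bash
python3 hooked.py | grep -E "mean|bar|keeper|arm 72"
```

```text
mean [-42.5  -1.2  79.1   4.1  -2.    2.8] sd [0.  0.  0.  0.4 0.3 0.2] cam [ 37.1  -1.5 246.2] [0.1 0.  0. ] t 20.2667 w -0.00046745847464776946 ff 2.690664315596223
arm 72 112 [[72.1, -25.9, 46.2], [73.4, -19.4, 48.9], [75.1, 25.6, 50.3]]
bar 200 [[70.2, -21.7, 46.9], [72.4, -15.8, 49.3], [75.0, 21.8, 51.0]]
keeper 1096 [[62.5, -13.9, 54.9], [67.7, 0.2, 56.5], [72.8, 13.9, 57.8]]
```

The jaw moves with the bar (axis about 71, lip end 72.8), so it is still seated. I continue.

Call:
apply_moves --deltas '[[[1,-5.6,0,3.6,0,0,0],[1,-5.2,0,4.1,0,0,0],[1,-4.8,0,4.6,0,0,0],[1,0,0,0,0,0,0]]]'

```text
t: 20.65
position: [0.4821, -0.1093, 0.0661]
tool_rot: [0.616, 0.787, 0.002, -0.001]
force: [0.8, 2.6, 1.8]
width: 0.002
finger_force: 1.5
```

Call:
apply_moves --deltas '[[[1,-4.4,0,5.1,0,0,0],[1,-3.8,0,5.5,0,0,0],[1,-3.2,0,5.9,0,0,0],[1,0,0,0,0,0,0]]]'

```text
t: 20.98
position: [0.4829, -0.1216, 0.0479]
tool_rot: [0.617, 0.787, -0.001, -0.002]
force: [-1.0, 0.4, 0.1]
width: -0.001
finger_force: 0.0
```

```bash
python3 hooked.py | grep -E "mean|bar|keeper|arm 72"
```

```text
mean [-70.    0.4  49.1  -0.2  -0.1  -0.4] sd [0.1 0.4 0.4 0.3 0.3 0.4] cam [  9.8  -0.4 215.7] [0.1 0.2 0.5] t 21.1833 w -0.001792643019822496 ff 0.0
arm 72 0 
bar 0 
keeper 0
```

Contact was lost, so I check the lever numerically.

```bash
cat > lev.py <<'E'
from h import *
for n in("side","wrist","top"):
    f=env.grab_frame(n);q=tojig(cloud(f));z=q[...,2]
    for x0 in range(-110,10,10):
        k=(q[...,0]>x0)&(q[...,0]<x0+10)&(abs(q[...,1])<18)&(z>35)&(z<135)
        if k.sum():print(n,x0,k.sum(),np.percentile(q[k],[5,50,95],axis=0).round(0).tolist(),np.median(f["color"][k],axis=0).tolist())
E
python3 lev.py
```

```text
side -100 3 [[-94.0, -15.0, 63.0], [-93.0, -13.0, 63.0], [-92.0, -9.0, 63.0]] [145.0, 156.0, 168.0]
side -90 19 [[-89.0, -17.0, 40.0], [-87.0, -14.0, 60.0], [-82.0, -8.0, 65.0]] [122.0, 126.0, 132.0]
side -80 38 [[-79.0, -17.0, 39.0], [-74.0, -14.0, 60.0], [-71.0, 13.0, 128.0]] [94.0, 96.5, 102.5]
side -70 106 [[-68.0, -17.0, 46.0], [-64.0, -7.0, 85.0], [-60.0, 13.0, 125.0]] [55.5, 60.0, 62.0]
side -60 115 [[-60.0, -15.0, 57.0], [-58.0, -2.0, 99.0], [-52.0, 12.0, 132.0]] [58.0, 62.0, 62.0]
side -50 47 [[-50.0, -16.0, 57.0], [-45.0, -1.0, 60.0], [-41.0, 13.0, 63.0]] [100.0, 101.0, 108.0]
side -40 55 [[-39.0, -16.0, 38.0], [-34.0, -1.0, 59.0], [-30.0, 13.0, 63.0]] [108.0, 110.0, 118.0]
side -30 43 [[-29.0, -17.0, 50.0], [-26.0, -1.0, 57.0], [-21.0, 14.0, 61.0]] [99.0, 103.0, 110.0]
side -20 78 [[-19.0, -16.0, 37.0], [-16.0, 0.0, 46.0], [-11.0, 16.0, 57.0]] [89.0, 91.5, 97.5]
side -10 49 [[-9.0, -16.0, 35.0], [-6.0, -2.0, 38.0], [-1.0, 16.0, 42.0]] [127.0, 179.0, 183.0]
side 0 27 [[0.0, -15.0, 35.0], [3.0, -1.0, 37.0], [9.0, 16.0, 40.0]] [105.0, 156.0, 186.0]
wrist -90 50 [[-84.0, -4.0,
[... 946 characters left out ...]
8.0]] [116.5, 189.0, 227.0]
top -60 4 [[-53.0, 12.0, 61.0], [-52.0, 16.0, 63.0], [-51.0, 17.0, 63.0]] [106.0, 108.0, 117.0]
top -50 1 [[-49.0, 16.0, 63.0], [-49.0, 16.0, 63.0], [-49.0, 16.0, 63.0]] [121.0, 124.0, 131.0]
top -40 5 [[-35.0, -17.0, 51.0], [-33.0, -15.0, 61.0], [-31.0, -13.0, 65.0]] [134.0, 137.0, 149.0]
top -30 28 [[-29.0, -16.0, 42.0], [-25.0, -9.0, 56.0], [-21.0, -0.0, 62.0]] [105.0, 108.5, 117.5]
top -20 58 [[-19.0, -16.0, 38.0], [-15.0, -2.0, 43.0], [-11.0, 14.0, 58.0]] [142.0, 145.0, 159.0]
top -10 55 [[-10.0, -16.0, 36.0], [-5.0, 2.0, 39.0], [-0.0, 16.0, 43.0]] [146.0, 224.0, 229.0]
top 0 39 [[1.0, -17.0, 36.0], [5.0, -4.0, 37.0], [10.0, 16.0, 41.0]] [111.0, 179.0, 224.0]
```

The lever has snapped over centre and lies flat (z of about 60 all along). I retreat and verify.

Call:
apply_moves --deltas '[[[0.8,0,0,-30,0,0,0],[0.8,0,0,-35,0,0,0],[0.8,0,0,-35,0,0,0],[0.8,25,0,-10,0,0,0],[0.8,35,0,0,0,0,0],[0.8,35,0,0,0,0,0],[0.8,25,0,0,0,0,0],[0.8,0,0,0,0,0,0]]]'

```text
t: 22.05
position: [0.4545, -0.0005, 0.1608]
tool_rot: [0.615, 0.789, 0.002, -0.002]
force: [0.5, -0.9, -0.7]
width: 0.201
finger_force: 0.0
```

```bash
python3 hooked.py | grep -v "^tool"; python3 - <<'E'
from h import *
f=env.grab_frame("wrist");q=tojig(cloud(f));z=q[...,2]
k=(q[...,0]>-88)&(q[...,0]<-36)&(abs(q[...,1])<15)&(z>50)&(z<75);c=np.polyfit(q[k][:,0],z[k],1);print("lever slope",k.sum(),c)
k=(q[...,0]>4)&(q[...,0]<36)&(abs(q[...,1])<18)&(abs(z-35)<4);c=np.linalg.lstsq(np.c_[q[k][:,:2],np.ones(k.sum())],z[k],rcond=None)[0];print("offcut top",k.sum(),c.round(3))
k=(q[...,0]>-20)&(q[...,0]<60)&(abs(abs(q[...,1])-32)<8)&(z>30)&(z<37);r=cv2.minAreaRect(q[k][:,:2].astype(np.float32));print(r)
E
```

```text
mean [ 5.050e+01 -8.000e-01  1.605e+02  0.000e+00 -1.000e-01  0.000e+00] sd [0.9 0.  0.1 0.4 0.4 0.3] cam [131.4  -0.9 327.7] [1.4 0.3 0.2] t 22.25 w 0.20156875998808557 ff 0.0
arm 0 198 [[0.3, -25.7, 46.1], [9.0, -20.6, 47.9], [17.7, 25.3, 49.5]]
arm 18 217 [[18.5, -26.1, 45.9], [27.7, 19.7, 48.3], [35.6, 25.2, 49.9]]
arm 36 214 [[36.3, -25.8, 46.7], [45.2, -20.7, 48.4], [53.5, 25.3, 49.9]]
arm 54 253 [[54.4, -25.9, 46.4], [64.1, 19.6, 48.9], [71.8, 25.7, 50.6]]
arm 72 23 [[72.2, -24.7, 44.9], [72.7, -19.4, 47.8], [73.4, 23.8, 49.7]]
arm 90 0 
arm 108 0 
bar 70 [[70.1, -21.3, 45.9], [71.8, 0.1, 49.0], [73.4, 21.5, 51.1]]
keeper 367 [[61.2, -14.2, 55.0], [66.1, 0.1, 56.4], [71.2, 13.7, 58.1]]
jawtop 249 [[55.3, -33.7, 38.0], [65.1, -28.1, 39.5], [74.6, 33.8, 41.4]]
lever 0 
lever slope 1262 [1.72316949e-03 6.01617452e+01]
offcut top 1036 [-5.0000e-03 -2.0000e-03  3.4687e+01]
((14.118568420410156, 0.34349822998046875), (67.85457611083984, 74.9874038696289), 0.1936403065919876)
```

The lever is flat (slope 0.002), the bar sits against the post, the offcut is level and straight, and the jaw has moved 8.5 mm to clamp it. I hand the job in.

```bash
python3 -c "
from bench import env
print(env.finish_job())"
```

```text
the job is handed in; nothing more can be done
None
```

The draw latch is closed with its bar under the keeper's lip and the lever flat, and the jaw has closed about 8.5 mm onto the offcut; the job is handed in, but no verdict came back and I could not measure the clamping force.

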